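# Sort the drying plates at the hobby desk

### The job

Push the lamp's dimmer lever all the way away from the robot so there is bright light to work by. Then slide the white drying plates within the grey tray, through its empty spaces and without ever lifting one (the parts on them are freshly glued), until each plate present lies squarely in its own place, as seen from the robot: round post near left, square post near middle, bar near right, cross far middle. Last, bring the lever back to the upright middle mark and leave it there, with the jar, tweezers and red figure base undisturbed.

Things in the scene. Friction and masses are not known exactly. Their poses are not given: they have to be found in the camera images.
- tray: Grey plastic tray, fixed to the desk; centre of its underside. Inside 160 mm (its x, from the robot's side to the far side) by 240 mm (its y, to the left); walls 6 mm thick, their tops 20 mm above the desk. The floor is flat, without ribs, so plates slide freely over it.
- tray_floor (a point): Centre of the tray's inner floor, 5 mm above the desk. Thin dark lines divide the floor into 2 x 3 square places, 80 mm apart centre to centre: near row at x = -40 mm, far row at +40 mm; left, middle, right columns at y = +80, 0, -80 mm in this point's axes. Three or four places hold a plate, the rest are empty.
- plate_round_mid (a point): White plastic drying plate with a round post 28 mm in diameter, black, standing 46 mm high at its centre as a grip. The plate is 75 x 75 x 14 mm (60 mm high in all), about 0.15 kg, flat on the tray floor. The point is on its centre line, 35 mm above its underside; z up, x and y parallel to the edges. May be missing.
- plate_square_mid (a point): White plastic drying plate with a square post 30 x 30 mm, its faces parallel to the plate's edges, black, standing 46 mm high at its centre as a grip. The plate is 75 x 75 x 14 mm (60 mm high in all), about 0.15 kg, flat on the tray floor. The point is on its centre line, 35 mm above its underside; z up, x and y parallel to the edges. May be missing.
- plate_bar_mid (a point): White plastic drying plate with a bar 50 mm long along the plate's own x and 16 mm thick along its y, black, standing 46 mm high at its centre as a grip. The plate is 75 x 75 x 14 mm (60 mm high in all), about 0.15 kg, flat on the tray floor. The point is on its centre line, 35 mm above its underside; z up, x and y parallel to the edges. May be missing.
- plate_cross_mid (a point): White plastic drying plate with a cross of two walls, each 42 mm long and 14 mm thick, along the plate's x and y, black, standing 46 mm high at its centre as a grip. The plate is 75 x 75 x 14 mm (60 mm high in all), about 0.15 kg, flat on the tray floor. The point is on its centre line, 35 mm above its underside; z up, x and y parallel to the edges. May be missing.
- home_round (a point): Point on the tray floor at the centre of the place for the round-grip plate (near row, left); axes as the tray's.
- home_square (a point): Point on the tray floor at the centre of the place for the square-grip plate (near row, middle); axes as the tray's.
- home_bar (a point): Point on the tray floor at the centre of the place for the bar-grip plate (near row, right); axes as the tray's.
- home_cross (a point): Point on the tray floor at the centre of the place for the cross-grip plate (far row, middle); axes as the tray's.
- dimmer_pivot (a point): Lever pivot, in the middle of the top of the lamp's black dimmer box (120 x 70 x 50 mm, fixed). x: away from the robot, along the lever's swing; y: hinge axis; z up. A dial disc (radius 45 mm) on the lever's left (+y) has three marks: towards the robot, upright, away. The lamp stands right of the box, its stem about 300 mm from the pivot.
- lever_knob (a point): Centre of the black ball, 28 mm in diameter, on the end of the dimmer lever, 90 mm from the pivot; below it the lever is a 10 mm steel rod.
- lever (a joint): Angle of the dimmer lever, rad: 0 leans 0.6 rad from upright towards the robot (box's -x, dim), 0.6 is upright (middle mark), 1.2 is its stop, leaning 0.6 rad away from the robot (box's +x, bright). It has friction (about 1.5 N at the ball) and stays where it is left.
- jar_mid (a point): Bystander: closed glass jar with a steel lid, 60 mm in diameter, 75 mm high, on the green cutting mat left of the tray; its centre. Leave alone.
- figure_base: Bystander: red plastic figure base, 80 mm in diameter, 14 mm high, on the mat; centre of its underside. Leave alone.
- tweezers: Bystander: steel tweezers 120 mm long lying along their own x on the mat; centre of their underside. Leave alone.

How it is judged:
On the way, in this order (a step that is already met when the one before it is completed fails the run):
1. the dimmer lever is fully away from the robot (1.1 rad or more) (value of joint lever above 1.1 rad), for 0.2 s.
2. every plate present lies in its own place (horizontal distance between plate_round_mid and home_round below 0.012 m and angle between the x axis of each of plate_round_mid, plate_square_mid, plate_bar_mid, plate_cross_mid and the x axis of tray_floor, either way round below 0.15 rad and z of each of plate_round_mid, plate_square_mid, plate_bar_mid, plate_cross_mid in the frame of tray_floor below 0.039 m and horizontal distance between plate_square_mid and home_square below 0.012 m and horizontal distance between plate_bar_mid and home_bar below 0.012 m and horizontal distance between plate_cross_mid and home_cross below 0.012 m), for 0.3 s.
3. the lever stands at the upright mark (value of joint lever between 0.5 and 0.7 rad and velocity of joint lever between -0.05 and 0.05 rad/s), for 0.3 s.
At the end, for the whole second after the job is handed in: Every plate present lies flat on the tray floor within 12 mm of the centre of its own place and turned less than 0.15 rad from square with the tray; the dimmer lever rests within 0.1 rad of upright (0.6) (all of step 2 and all of step 3); the robot touches nothing.
It fails at once if a plate is lifted more than 12 mm off the tray floor (z of any of plate_round_mid, plate_square_mid, plate_bar_mid, plate_cross_mid in the frame of tray_floor above 0.047 m).
It fails at once if the jar, the figure base or the tweezers are moved more than 30 mm (distance of any of jar_mid, figure_base, tweezers from where it was at the start of the episode above 0.03 m).
Of plate_round, plate_square, plate_bar, plate_cross only 3 to 4 are there at a start; the rules pass over those that are not, and their reading is None.
At some moment in a run one of plate_round, plate_square, plate_bar, plate_cross may be knocked a few centimetres aside while the robot is not near it.
Once in a run the grip may slacken for a moment while it holds something.
It also fails if it takes over 210 s, if anything falls off the work surface, if the arm or the gripper's body presses on something with over 40 N, if the wrist force passes 120 N, or if a joint passes its speed limit or range.

### The arm

A 6-joint arm with a two-finger parallel gripper is mounted at the origin on the work surface. World frame = base frame: x ahead of the robot, y to its left, z up, the work surface at z = 0. Lengths are in m, angles in rad, forces in N, time in s.
With the tool pointing down it reaches from about 0.35 to 1 m from the base axis. Payload 7.1 kg.
Tool frame: the origin (TCP) lies where the fingers leave the gripper's body, on its centre line; the fingertips stand 73 mm ahead of it and the grasp point (between the pads) lies 54 mm ahead of it; z points along the fingers, y is the direction in which the jaws open and shut (so a half turn about z gives the same grasp; the last joint's range is limited). The gripper opens to 85 mm and grips with 20 to 120 N. Pads are 22 mm wide; open, the fingers measure 114 mm over their backs; the gripper's body (76 mm by 85 mm) begins 54 mm behind the grasp point. The pads swing forward as they close: fully open they stand 13 mm farther back than shut.
Start: joints at [-1.36, 0.423, 1.63, -0, 1.089, -0.019], TCP at [0.142, -0.609, 0.304] pointing down, gripper open.
Joint ranges: [-3, 3], [-0.9, 2.11], [0.09, 2.58], [-1.31, 4.45], [0.11, 2.69], [-2.54, 2.54]. Speed limits (rad/s): [2.39, 2.39, 3.01, 3.14, 3.14, 3.14].

### API

Orientations are given as a unit quaternion [x, y, z, w].
In Python, from rig import env, cams gives the robot as it stands.
- The arm moves only by the shell command python3 -m handwheel 'ROWS' [OPENING] [FORCE]. ROWS is JSON, a list of rows, each an object with "delta_pos": the shift along the tool's x, y, z in m, a list of three; "roll": the turn about the tool's z in degrees. In form: [{"delta_pos": [dx, dy, dz], "roll": roll}, ...]. A call has 1 to 12 rows; each row shifts and turns the pose as measured when the row begins, along the tool's axes as they then stand; what a row does not reach is not made up. A row lasts 1/12 s, in which the tool goes at most 41.7 mm and 7.16 degrees, less where a joint would pass 70% of its speed; a pose out of reach is approached as far as the arm can. A call with a gripper value outside its range is refused whole. OPENING is the finger opening in m, from 0 to 0.0854, set as the call begins (- or left out, the last holds). The fingers move at their own pace and stop on an object; FORCE is the grip in N (left out, the last holds). Time passes only in rows, so rows that do not move let the fingers close. It gives the time, the measured TCP pose, the force and the opening at its end, in the units of the state.
- env.state(): the state, without advancing time (a new reading comes with each control period).
- cams.snapshot(name): name is "side" or "top" or "wrist"; returns a dict with "img" (480x640x3 uint8, red, green, blue), "fovy" (degrees; the focal length in pixels is half the picture's height over the tangent of half this angle, whatever the lens; pixels are square), "cx", "cy" (the principal point, pixels), "distortion" ([k1, k2, p1, p2, k3] as OpenCV has them; the pictures are not rectified), "eye" and "orientation" of the camera in the world. Camera axes: x right, y down, z forward; pixel columns grow to the right and rows downward; lengths in m; the calibration is good to about 2 mm. A picture is of the moment at which its call begins. There is no depth.
- env.close_job(): hands the job in, once; it reports no verdict.
The state is a dict: "time_s": time; "joints": joint angles; "qd": joint speeds; "joint_torque": joint torques, N m; "tool_pos": TCP position; "orientation": TCP orientation; "ft_force": force on the tool from outside, world axes, zero at the start; "torque": the same for the moment, N m; "width": finger opening in m.
Only numpy, scipy, OpenCV 4.12 (cv2) and the standard library are available. Lean on these libraries where they do the work, as an engineer would, in place of code of your own. Each camera call takes 0.05 s, during which the arm holds its last target.

## Working session

There is one attempt and no reset: what is moved stays moved. The work goes in short steps, Python scripts to look and compute and a shell command to move; the robot and the scene stay as the last step left them, time stands still between calls to the robot, and variables do not carry over. Pictures are saved under pics/ and viewed, and the job is handed in when it is done.

```bash
ls; mkdir -p pics; cat > h.py <<'E'
import numpy as np, cv2, json
from rig import env, cams
from scipy.spatial.transform import Rotation as R
def snap(name, fn):
    s=cams.snapshot(name); cv2.imwrite('pics/'+fn+'.png', s['img'][:,:,::-1])
    np.savez('pics/'+fn+'.npz', **{k:np.array(v) for k,v in s.items()}); return s
def K(s):
    f=240/np.tan(np.radians(float(s['fovy']))/2); return np.array([[f,0,float(s['cx'])],[0,f,float(s['cy'])],[0,0,1]])
def pix2z(s,uv,z):
    uv=np.array(uv,float).reshape(-1,1,2)
    n=cv2.undistortPoints(uv,K(s),np.array(s['distortion'],float))[:,0]
    d=R.from_quat(s['orientation']).apply(np.c_[n,np.ones(len(n))]); e=np.array(s['eye'])
    return e+d*((z-e[2])/d[:,2])[:,None]
def proj(s,P):
    P=np.array(P,float).reshape(-1,3); r=R.from_quat(s['orientation']).inv()
    return cv2.projectPoints(r.apply(P-np.array(s['eye'])),np.zeros(3),np.zeros(3),K(s),np.array(s['distortion'],float))[0][:,0]
def ld(fn): return np.load('pics/'+fn+'.npz')
def st():
    s=env.state(); print({k:np.round(s[k],4).tolist() for k in ['time_s','joints','tool_pos','orientation','ft_force','width']}); 
    print('axes cols x,y,z', np.round(R.from_quat(s['orientation']).as_matrix(),3).tolist()); return s
E
python3 - <<'E'
from h import *
st()
for n in ['top','side','wrist']:
    s=snap(n,n+'0'); print(n,s['fovy'],s['eye'],np.round(R.from_quat(s['orientation']).as_matrix(),3).tolist())
E
```

```text
pics
{'time_s': 0.0, 'joints': [-1.36, 0.4238, 1.6307, -0.0, 1.0886, -0.019], 'tool_pos': [0.1423, -0.6081, 0.3031], 'orientation': [0.9934, 0.1146, -0.0001, -0.0008], 'ft_force': [0.2609, -0.459, 0.0362], 'width': 0.0854}
axes cols x,y,z [[0.974, 0.228, -0.0], [0.228, -0.974, 0.002], [0.0, -0.002, -1.0]]
top 47.62857289470569 [0.38801545 0.0872456  1.35281164] [[0.014, -0.996, 0.088], [-1.0, -0.014, 0.004], [-0.003, -0.088, -0.996]]
side 56.02123429265037 [0.43756438 0.90025123 0.58909512] [[-0.996, -0.042, 0.083], [-0.093, 0.536, -0.839], [-0.009, -0.843, -0.537]]
wrist 62.74104110839409 [ 0.22278737 -0.58855928  0.37381838] [[0.228, -0.922, -0.312], [-0.974, -0.217, -0.071], [-0.003, 0.32, -0.947]]
```

View pics/top0.png

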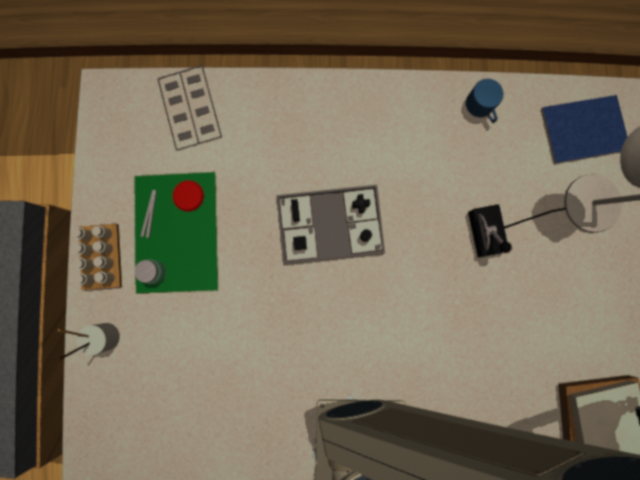

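View pics/side0.png

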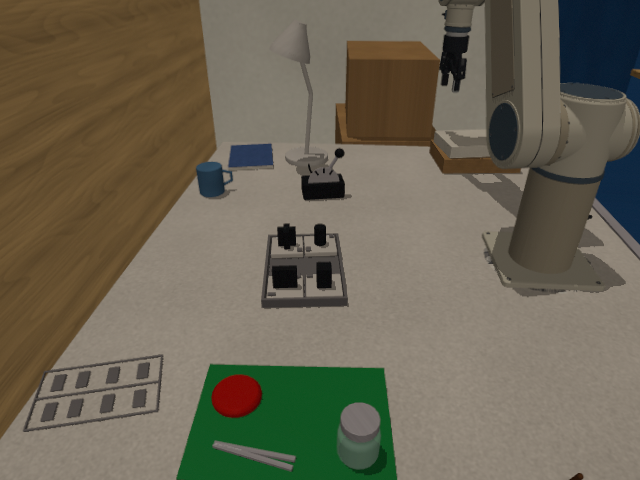

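View pics/wrist0.png

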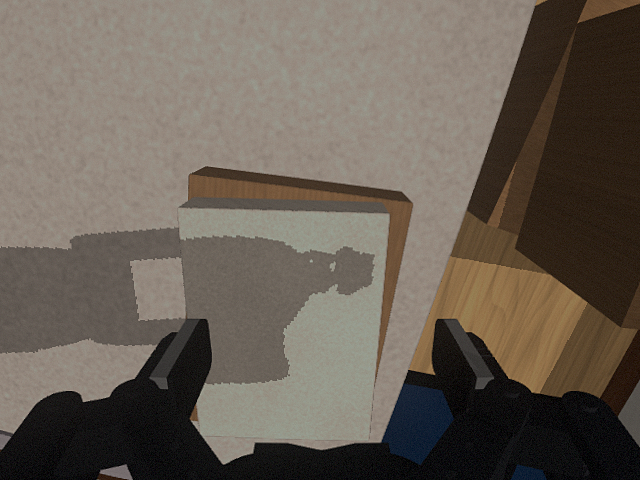

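```bash
python3 - <<'E'
from h import *
i=cv2.imread('pics/top0.png')
a=cv2.resize(i[175:275,265:395],None,fx=6,fy=6,interpolation=cv2.INTER_CUBIC); cv2.imwrite('pics/t_tray.png',a)
b=cv2.resize(i[195:265,455:525],None,fx=8,fy=8,interpolation=cv2.INTER_CUBIC); cv2.imwrite('pics/t_lev.png',b)
i=cv2.imread('pics/side0.png')
b=cv2.resize(i[130:220,280:370],None,fx=6,fy=6,interpolation=cv2.INTER_CUBIC); cv2.imwrite('pics/s_lev.png',b)
# plan BFS
from collections import deque
adj={0:[1,3],1:[0,2,4],2:[1,5],3:[0,4],4:[1,3,5],5:[2,4]}
n=['FL','FM','FR','NL','NM','NR']
s0=('bar','','cross','square','','round');g=('','cross','','round','square','bar')
# minimise grasps: state incl. last plate; Dijkstra cost 1 per cell + 3 per regrasp
import heapq
q=[(0,s0,'',[])];seen=set()
while q:
    c,s,l,p=heapq.heappop(q)
    if s==g: print(c,p);break
    if (s,l) in seen: continue
    seen.add((s,l))
    for a in range(6):
        if s[a]:
            for b in adj[a]:
                if not s[b]:
                    t=list(s);t[b]=t[a];t[a]=''
                    heapq.heappush(q,(c+1+3*(l!=s[a]),tuple(t),s[a],p+[(s[a],n[a],n[b])]))
E
```

```text
27 [('bar', 'FL', 'FM'), ('square', 'NL', 'FL'), ('round', 'NR', 'NM'), ('round', 'NM', 'NL'), ('bar', 'FM', 'NM'), ('bar', 'NM', 'NR'), ('square', 'FL', 'FM'), ('square', 'FM', 'NM'), ('cross', 'FR', 'FM')]
```

View pics/t_tray.png

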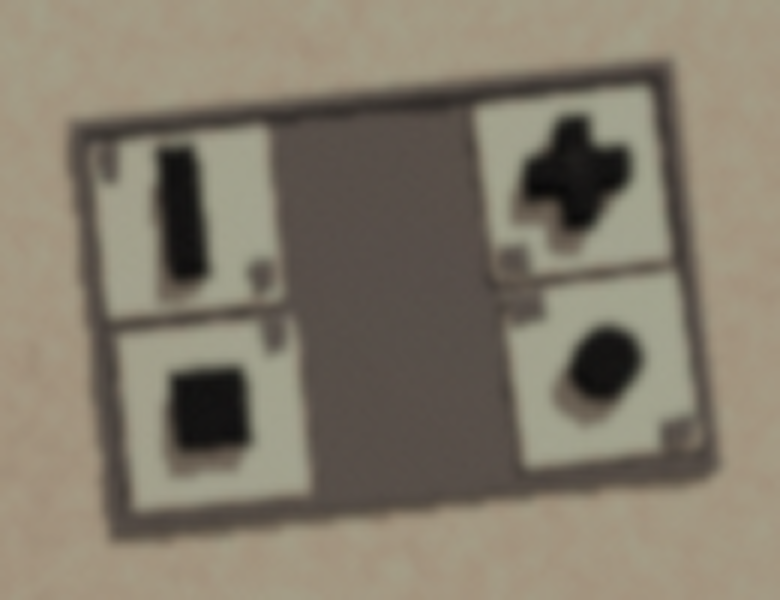

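View pics/t_lev.png

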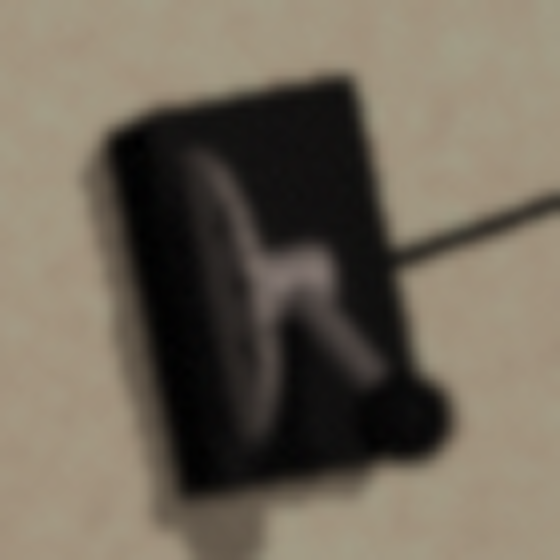

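View pics/s_lev.png

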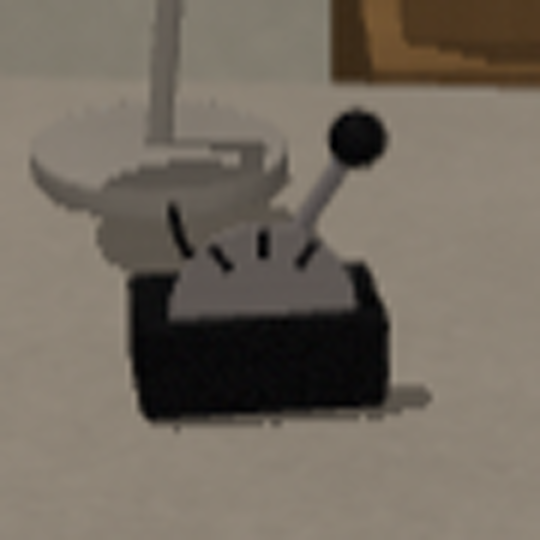

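```bash
python3 - <<'E'
from h import *
s=ld('top0')
c=np.array([(74,123),(668,62),(718,475),(113,538)])/6+[265,175]-.4
P=pix2z(s,c,0.02);print(np.round(P,4)); 
print('sides',[np.linalg.norm(P[i]-P[(i+1)%4]) for i in range(4)],'ctr',P.mean(0))
v=(P[0]+P[1]-P[2]-P[3]);print('yaw',np.degrees(np.arctan2(v[1],v[0])));v=P[0]+P[3]-P[1]-P[2];print(np.degrees(np.arctan2(-v[0],v[1])))
b=np.array([(115,130),(352,75),(418,455),(185,492)])/8+[455,195]-.4
B=pix2z(s,b,.05);print(np.round(B,4),[np.linalg.norm(B[i]-B[(i+1)%4]) for i in range(4)],B.mean(0))
v=(B[0]+B[1]-B[2]-B[3]);print('yaw',np.degrees(np.arctan2(v[1],v[0])))
k=np.array([408,418])/8+[455,195]-.4
print('knob',pix2z(s,[k],.124))
# side-view ray
s2=ld('side0');k2=np.array([357,138])/6+[280,130]-.4
for z in (.11,.124,.14):print(pix2z(s2,[k2],z))
E
```

```text
[[ 0.6087  0.2141  0.02  ]
 [ 0.6377 -0.0314  0.02  ]
 [ 0.4667 -0.0529  0.02  ]
 [ 0.4374  0.1943  0.02  ]]
sides [np.float64(0.24719353596358076), np.float64(0.17232309424963102), np.float64(0.2488511193372377), np.float64(0.17239318791078342)] ctr [0.53764325 0.08101694 0.02      ]
yaw 6.88213757865996
6.753718322516966
[[ 0.5722 -0.256   0.05  ]
 [ 0.5904 -0.3297  0.05  ]
 [ 0.4744 -0.3484  0.05  ]
 [ 0.4623 -0.2764  0.05  ]] [np.float64(0.07592501267562093), np.float64(0.11749279083644443), np.float64(0.07299647545165429), np.float64(0.11177335280693156)] [ 0.52480884 -0.30265506  0.05      ]
yaw 9.825201705533297
knob [[ 0.48005412 -0.32089879  0.124     ]]
[[ 0.48157325 -0.36771429  0.11      ]]
[[ 0.48028724 -0.33066211  0.124     ]]
[[ 0.4788175  -0.28831676  0.14      ]]
```

```bash
cat >> h.py <<'E'
def togo(p,yang=None):
    "world target TCP pos, desired tool-y world angle deg"
    s=env.state(); r=R.from_quat(s['orientation']); M=r.as_matrix()
    d=np.array(p)-s['tool_pos']; a=np.degrees(np.arctan2(M[1,1],M[0,1]))
    print('tool delta mm (now)',np.round(r.inv().apply(d)*1000,1),'world',np.round(d*1000,1),'yang',round(a,2))
    if yang is not None:
        e=(yang-a+90)%180-90; r2=R.from_euler('z',yang,degrees=True)
        y=np.array([np.cos(np.radians(yang)),np.sin(np.radians(yang)),0]); z=np.array([0,0,-1.]); x=np.cross(y,z)
        print('roll needed',round(-e,2),'delta at aligned frame mm',np.round(np.array([d@x,d@y,d@z])*1000,1))
E
python3 -m handwheel '[{"delta_pos":[0,0,0],"roll":-7},{"delta_pos":[0,0,0],"roll":-7},{"delta_pos":[0,0,0],"roll":-7},{"delta_pos":[0,0,0],"roll":-7},{"delta_pos":[0,0,0],"roll":-7},{"delta_pos":[0,0,0],"roll":-7},{"delta_pos":[0,0,0],"roll":-7},{"delta_pos":[0,0,0],"roll":-7},{"delta_pos":[0,0,0],"roll":-7},{"delta_pos":[0,0,0],"roll":-7},{"delta_pos":[0,0,0],"roll":-7},{"delta_pos":[0,0,0],"roll":-7}]' 0.036 30
python3 -c "
from h import *
st();togo([.480,-.322,.26],10)"
```

```text
time_s: 1.15
tool_pos: [0.1418, -0.6059, 0.2989]
orientation: [0.649, 0.761, 0.003, -0.004]
ft_force: [-0.3, 0.2, -0.2]
width: 0.036
{'time_s': 1.15, 'joints': [-1.36, 0.4279, 1.6351, 0.0, 1.0883, -1.5189], 'tool_pos': [0.1418, -0.6059, 0.2989], 'orientation': [0.6488, 0.761, 0.0029, -0.0038], 'ft_force': [-0.3487, 0.1556, -0.1775], 'width': 0.036}
axes cols x,y,z [[-0.158, 0.987, -0.002], [0.987, 0.158, 0.009], [0.01, -0.0, -1.0]]
tool delta mm (now) [226.5 378.9  40.9] world [338.2 283.9 -38.9] yang 9.1
roll needed -0.9 delta at aligned frame mm [220.9 382.3  38.9]
```

```bash

python3 -m handwheel '[{"delta_pos":[0.020,0.034,0.0],"roll":0},{"delta_pos":[0.020,0.034,0.0],"roll":0},{"delta_pos":[0.020,0.034,0.0],"roll":0},{"delta_pos":[0.020,0.034,0],"roll":0},{"delta_pos":[0.020,0.034,0],"roll":0},{"delta_pos":[0.020,0.034,0],"roll":0},{"delta_pos":[0.020,0.034,0],"roll":0},{"delta_pos":[0.020,0.034,0],"roll":0},{"delta_pos":[0.020,0.034,0],"roll":0},{"delta_pos":[0.020,0.034,0],"roll":-0.5},{"delta_pos":[0,0,0],"roll":0}]' 
python3 -c "
from h import *
st();togo([.480,-.322,.26],10)"
```

```text
time_s: 2.07
tool_pos: [0.454, -0.3427, 0.2979]
orientation: [0.645, 0.764, 0.003, -0.004]
ft_force: [0.0, 0.2, -0.2]
width: 0.0359
{'time_s': 2.0667, 'joints': [-0.6701, 0.3512, 1.7571, 0.0072, 1.0416, -0.8431], 'tool_pos': [0.454, -0.3427, 0.2979], 'orientation': [0.6448, 0.7644, 0.003, -0.0043], 'ft_force': [0.0228, 0.2334, -0.2232], 'width': 0.0359}
axes cols x,y,z [[-0.169, 0.986, -0.003], [0.986, 0.169, 0.01], [0.01, -0.001, -1.0]]
tool delta mm (now) [15.7 29.2 38. ] world [ 26.   20.7 -37.9] yang 9.7
roll needed -0.3 delta at aligned frame mm [15.9 29.2 37.9]
```

Take a wrist view to refine the knob before descending.

```bash

python3 -m handwheel '[{"delta_pos":[0.016,0.029,0],"roll":0},{"delta_pos":[0,0,0],"roll":0}]' 
python3 -c "
from h import *
st();s=snap('wrist','w1');print(proj(s,[[.480,-.322,.124],[.53,-.312,.05]]))"
```

```text
time_s: 2.23
tool_pos: [0.4821, -0.3195, 0.2977]
orientation: [0.644, 0.765, 0.003, -0.004]
ft_force: [-0.4, -0.1, -0.1]
width: 0.0362
{'time_s': 2.2333, 'joints': [-0.6085, 0.3652, 1.7362, 0.0077, 1.0484, -0.785], 'tool_pos': [0.4821, -0.3195, 0.2977], 'orientation': [0.6435, 0.7654, 0.003, -0.0044], 'ft_force': [-0.4028, -0.1286, -0.0748], 'width': 0.0362}
axes cols x,y,z [[-0.172, 0.985, -0.003], [0.985, 0.172, 0.01], [0.011, -0.001, -1.0]]
[[317.26757533 250.05206804]
 [379.00812236 219.80998505]]
```

View pics/w1.png

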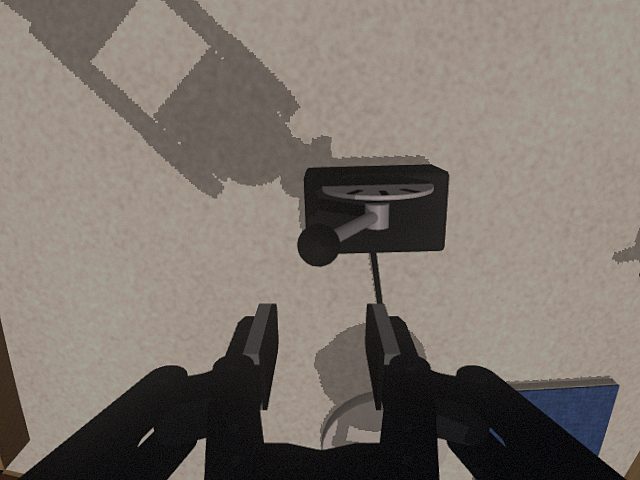

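```bash

python3 -m handwheel '[{"delta_pos":[0.00,-0.002,0.036],"roll":0},{"delta_pos":[0.0,0,0.036],"roll":0},{"delta_pos":[0,0,0.036],"roll":0},{"delta_pos":[0,0,0],"roll":0}]' 
python3 -c "
from h import *
st();togo([.480,-.320,.184],10);s=snap('wrist','w2')"
```

```text
time_s: 2.62
tool_pos: [0.4781, -0.3224, 0.1889]
orientation: [0.643, 0.766, 0.002, -0.001]
ft_force: [-0.7, 1.2, -1.2]
width: 0.036
{'time_s': 2.6167, 'joints': [-0.6154, 0.5092, 1.8099, 0.0054, 0.825, -0.7936], 'tool_pos': [0.4781, -0.3224, 0.1889], 'orientation': [0.6428, 0.766, 0.0019, -0.0014], 'ft_force': [-0.7375, 1.2098, -1.2339], 'width': 0.036}
axes cols x,y,z [[-0.174, 0.985, 0.0], [0.985, 0.174, 0.005], [0.005, 0.001, -1.0]]
tool delta mm (now) [2.  2.2 4.9] world [ 1.9  2.4 -4.9] yang 10.0
roll needed -0.0 delta at aligned frame mm [2.  2.2 4.9]
```

View pics/w2.png

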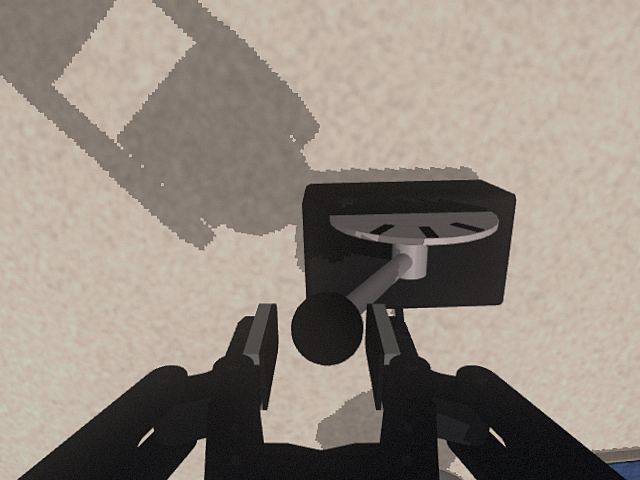

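```bash

python3 -m handwheel '[{"delta_pos":[0.002,0.002,0.005],"roll":0},{"delta_pos":[0,0.018,-0.010],"roll":0},{"delta_pos":[0,0.018,-0.005],"roll":0},{"delta_pos":[0,0.018,-0.002],"roll":0},{"delta_pos":[0,0.018,0.002],"roll":0},{"delta_pos":[0,0.018,0.006],"roll":0},{"delta_pos":[0,0.018,0.008],"roll":0},{"delta_pos":[0,0,0],"roll":0}]' 
python3 -c "
from h import *
st();togo([.580,-.303,.184],10);s=snap('wrist','w3')"
```

```text
time_s: 3.33
tool_pos: [0.5873, -0.3074, 0.2043]
orientation: [0.645, 0.764, -0.001, 0.001]
ft_force: [-4.1, -0.2, 1.0]
width: 0.0358
{'time_s': 3.3333, 'joints': [-0.4995, 0.5927, 1.6035, -0.0025, 0.9431, -0.6667], 'tool_pos': [0.5873, -0.3074, 0.2043], 'orientation': [0.645, 0.7642, -0.0008, 0.0013], 'ft_force': [-4.0746, -0.1665, 0.958], 'width': 0.0358}
axes cols x,y,z [[-0.168, 0.986, 0.001], [0.986, 0.168, -0.003], [-0.003, 0.001, -1.0]]
tool delta mm (now) [ 5.6 -6.5 20.3] world [ -7.3   4.4 -20.3] yang 9.67
roll needed -0.33 delta at aligned frame mm [ 5.6 -6.4 20.3]
```

View pics/w3.png

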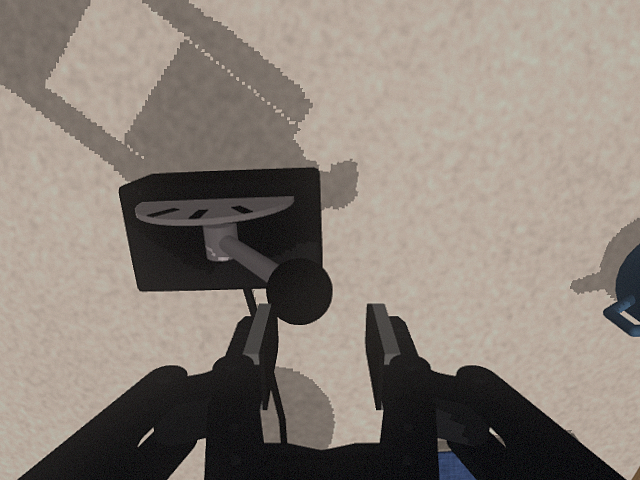

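```bash

python3 -m handwheel '[{"delta_pos":[0.003,0.003,0.008],"roll":0},{"delta_pos":[0,0.003,0.006],"roll":0},{"delta_pos":[0,0.002,0],"roll":0},{"delta_pos":[0,0,0],"roll":0}]' 
python3 -c "
from h import *
print(pix2z(ld('w3'),[[299,292]],.124))
st();s=snap('side','s4');s=cv2.imread('pics/s4.png');cv2.imwrite('pics/s4c.png',cv2.resize(s[100:230,260:400],None,fx=5,fy=5))"
```

```text
time_s: 3.72
tool_pos: [0.5919, -0.3108, 0.2087]
orientation: [0.645, 0.764, -0.006, 0.006]
ft_force: [0.2, 0.1, 0.1]
width: 0.0355
[[ 0.57662146 -0.29862741  0.124     ]]
{'time_s': 3.7167, 'joints': [-0.4967, 0.5925, 1.5915, -0.0167, 0.9486, -0.6564], 'tool_pos': [0.5919, -0.3108, 0.2087], 'orientation': [0.6447, 0.7644, -0.0057, 0.0058], 'ft_force': [0.1917, 0.1002, 0.1107], 'width': 0.0355}
axes cols x,y,z [[-0.169, 0.986, 0.002], [0.986, 0.169, -0.016], [-0.016, -0.001, -1.0]]
```

View pics/s4c.png

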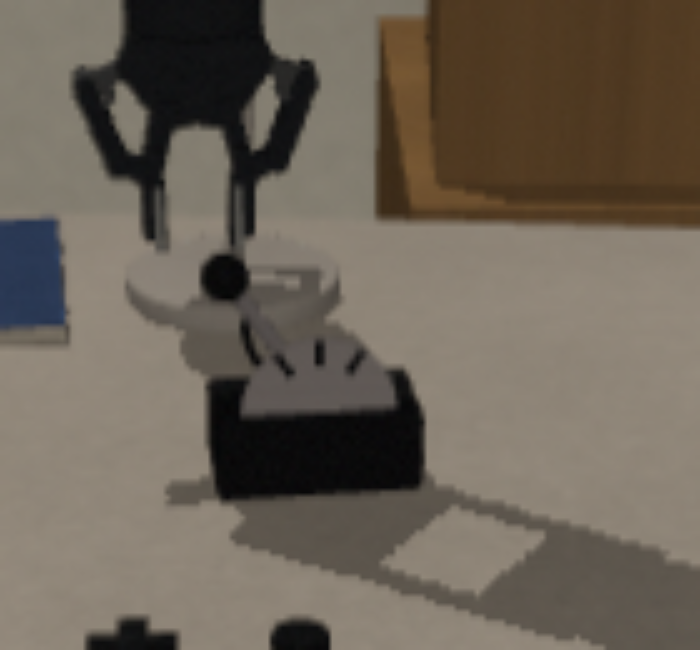

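```bash

python3 -m handwheel '[{"delta_pos":[0.004,-0.010,-0.006],"roll":0},{"delta_pos":[0,-0.010,0],"roll":0},{"delta_pos":[0,0,0],"roll":0}]' 
python3 -c "
from h import *
st();s=snap('wrist','w5');togo([.578,-.303,.185],10);"
```

```text
time_s: 4.02
tool_pos: [0.5724, -0.3109, 0.2182]
orientation: [0.645, 0.764, -0.004, 0.009]
ft_force: [0.3, -0.0, -1.1]
width: 0.0361
{'time_s': 4.0167, 'joints': [-0.5117, 0.556, 1.6328, -0.015, 0.9363, -0.6716], 'tool_pos': [0.5724, -0.3109, 0.2182], 'orientation': [0.645, 0.7641, -0.0044, 0.0093], 'ft_force': [0.2551, -0.0303, -1.1431], 'width': 0.0361}
axes cols x,y,z [[-0.168, 0.986, 0.009], [0.986, 0.168, -0.019], [-0.02, 0.005, -1.0]]
tool delta mm (now) [ 7.8  5.7 33.4] world [  4.7   8.  -33.5] yang 9.66
roll needed -0.34 delta at aligned frame mm [ 7.1  6.  33.5]
```

View pics/w5.png

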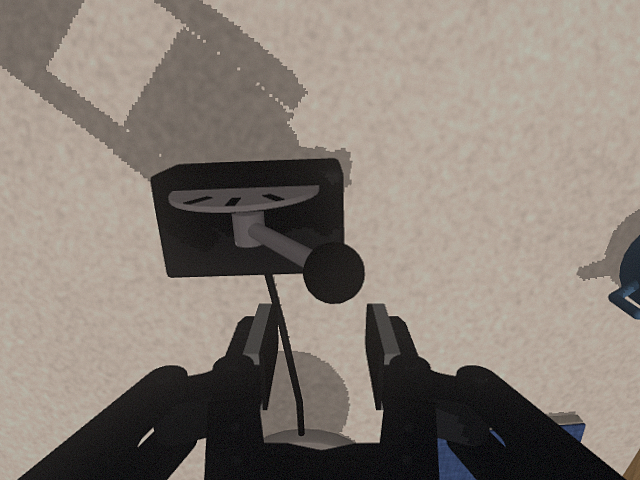

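```bash

python3 -c "
from h import *
s=ld('w5')
print(pix2z(s,[[334,273]],.124)); p=np.array([.530,-.312,.05]); u=np.array([np.cos(np.radians(10)),np.sin(np.radians(10)),0])
for a in (0.9,1,1.1,1.2): print(a,proj(s,p+.09*(np.sin(a-.6)*u+np.array([0,0,np.cos(a-.6)]))))
"
python3 -m handwheel '[{"delta_pos":[0.008,0.002,0.018],"roll":0},{"delta_pos":[0.002,0.002,0.016],"roll":0},{"delta_pos":[0,0,0],"roll":0},{"delta_pos":[0,0,0],"roll":0}]' 
python3 -c "
from h import *
st();s=snap('wrist','w6');togo([.578,-.303,.185],10);"
```

```text
[[ 0.57693521 -0.29835292  0.124     ]]
0.9 [[283.72929548 296.02851172]]
1 [[303.6528095  292.63438537]]
1.1 [[322.12828166 288.50647682]]
1.2 [[338.81538562 283.7874523 ]]
time_s: 4.4
tool_pos: [0.5779, -0.3018, 0.185]
orientation: [0.645, 0.764, -0.003, 0.012]
ft_force: [-0.2, 0.0, 0.3]
width: 0.036
{'time_s': 4.4, 'joints': [-0.4956, 0.5988, 1.6492, -0.0148, 0.8712, -0.6535], 'tool_pos': [0.5779, -0.3018, 0.185], 'orientation': [0.6455, 0.7637, -0.0032, 0.0121], 'ft_force': [-0.2223, 0.0309, 0.2622], 'width': 0.036}
axes cols x,y,z [[-0.166, 0.986, 0.014], [0.986, 0.167, -0.021], [-0.023, 0.011, -1.0]]
tool delta mm (now) [-1.3  0.1 -0.1] world [ 0.3 -1.3  0.1] yang 9.59
roll needed -0.41 delta at aligned frame mm [-1.3  0.1 -0.1]
```

View pics/w6.png

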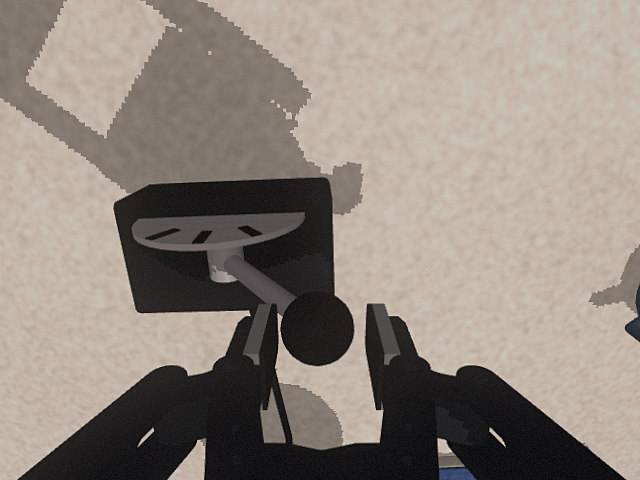

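Caged; push to the stop, watching the reaction.

```bash

python3 -m handwheel '[{"delta_pos":[0,0.008,0],"roll":0},{"delta_pos":[0,0.006,0],"roll":0},{"delta_pos":[0,0,0],"roll":0},{"delta_pos":[0,0,0],"roll":0}]' 
python3 -c "
from h import *
st();s=snap('wrist','w7')"
```

```text
time_s: 4.78
tool_pos: [0.5812, -0.3019, 0.1848]
orientation: [0.645, 0.764, -0.012, 0.001]
ft_force: [0.1, -0.3, -0.9]
width: 0.0362
{'time_s': 4.7833, 'joints': [-0.4889, 0.6102, 1.6273, -0.0306, 0.9084, -0.6399], 'tool_pos': [0.5812, -0.3019, 0.1848], 'orientation': [0.6445, 0.7645, -0.0122, 0.0006], 'ft_force': [0.0761, -0.34, -0.9229], 'width': 0.0362}
axes cols x,y,z [[-0.169, 0.985, -0.015], [0.985, 0.169, -0.019], [-0.017, -0.018, -1.0]]
```

View pics/w7.png

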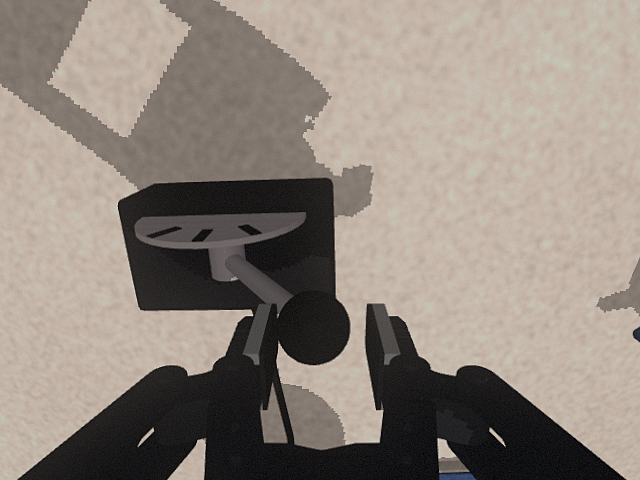

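```bash

python3 -m handwheel '[{"delta_pos":[0,-0.003,-0.010],"roll":0},{"delta_pos":[0,0,-0.035],"roll":0},{"delta_pos":[0,0,-0.04],"roll":0},{"delta_pos":[0,0,-0.04],"roll":0},{"delta_pos":[0.04,0,0],"roll":7.1},{"delta_pos":[0.04,-0.005,0],"roll":7.1},{"delta_pos":[0.039,-0.010,0],"roll":7.1},{"delta_pos":[0.037,-0.015,0],"roll":7.1},{"delta_pos":[0.035,-0.020,0],"roll":7.1},{"delta_pos":[0.032,-0.025,0],"roll":7.1},{"delta_pos":[0.028,-0.028,0],"roll":7.1},{"delta_pos":[0.025,-0.032,0],"roll":7.1}]' 0.05
python3 -c "
from h import *
st();togo([.53,.081,.32],-83.2)"
```

```text
time_s: 5.83
tool_pos: [0.5278, 0.0078, 0.3258]
orientation: [0.926, 0.378, 0.004, 0.014]
ft_force: [1.0, 1.4, 0.6]
width: 0.0501
{'time_s': 5.8333, 'joints': [0.0024, 0.248, 1.8325, -0.0273, 1.0431, 0.8106], 'tool_pos': [0.5278, 0.0078, 0.3258], 'orientation': [0.9255, 0.3784, 0.004, 0.0144], 'ft_force': [0.9533, 1.4257, 0.5771], 'width': 0.0501}
axes cols x,y,z [[0.714, 0.7, 0.018], [0.7, -0.713, -0.024], [-0.003, 0.03, -1.0]]
tool delta mm (now) [ 52.9 -50.9   4.1] world [ 2.2 73.2 -5.8] yang -45.53
roll needed 37.67 delta at aligned frame mm [ 10.8 -72.5   5.8]
```

```bash

python3 -m handwheel '[{"delta_pos":[0.018,-0.018,0],"roll":7.1},{"delta_pos":[0.015,-0.020,0],"roll":7.1},{"delta_pos":[0.008,-0.02,0],"roll":7.1},{"delta_pos":[0,-0.015,0],"roll":7.1},{"delta_pos":[0,0,0],"roll":7},{"delta_pos":[0,0,0],"roll":0}]' 
python3 -c "
from h import *
st();togo([.53,.081,.32],-83.2);snap('wrist','w8')"
```

```text
time_s: 6.33
tool_pos: [0.518, 0.1075, 0.3326]
orientation: [0.997, 0.076, 0.016, 0.01]
ft_force: [-0.3, 0.6, -0.2]
width: 0.0501
{'time_s': 6.3333, 'joints': [0.1919, 0.2378, 1.8287, -0.0264, 1.0462, 1.6244], 'tool_pos': [0.518, 0.1075, 0.3326], 'orientation': [0.997, 0.0755, 0.0157, 0.0096], 'ft_force': [-0.2776, 0.5801, -0.2353], 'width': 0.0501}
axes cols x,y,z [[0.988, 0.15, 0.033], [0.151, -0.988, -0.017], [0.03, 0.022, -0.999]]
tool delta mm (now) [ 7.5 27.7 13.4] world [ 12.  -26.5 -12.6] yang -81.36
roll needed 1.84 delta at aligned frame mm [ 8.8 27.7 12.6]
```

View pics/w8.png

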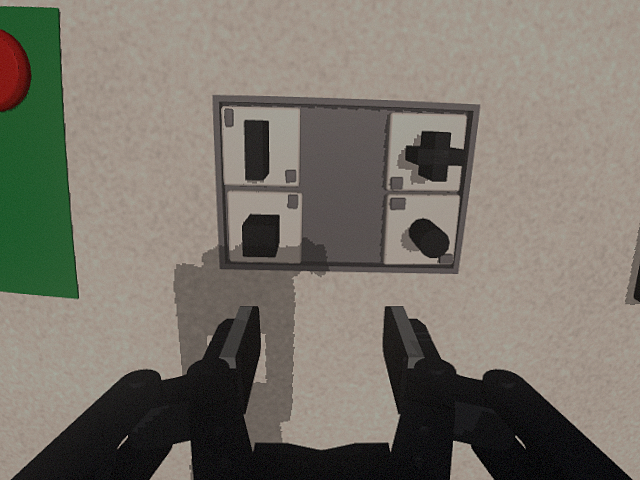

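```bash
python3 - <<'E'
from h import *
s=ld('w8'); im=s['img'][:,:,::-1]
cv2.imwrite('pics/w8c.png',cv2.resize(im[85:285,200:490],None,fx=2.7,fy=2.7,interpolation=cv2.INTER_CUBIC))
P=pix2z(s,[(213,96),(479,104),(459.5,273),(220,269)],.02)
print(np.round(P,4),[round(np.linalg.norm(P[i]-P[(i+1)%4]),4) for i in range(4)],P.mean(0))
v=(P[0]+P[1]-P[2]-P[3]);print('yaw',np.degrees(np.arctan2(v[1],v[0])));v=P[0]+P[3]-P[1]-P[2];print(np.degrees(np.arctan2(-v[0],v[1])))
E
```

```text
[[ 0.6085  0.2174  0.02  ]
 [ 0.6402 -0.031   0.02  ]
 [ 0.4703 -0.0546  0.02  ]
 [ 0.4387  0.1969  0.02  ]] [np.float64(0.2504), np.float64(0.1715), np.float64(0.2535), np.float64(0.171)] [0.53942116 0.08216295 0.02      ]
yaw 7.389900515144113
7.233400459035774
```

View pics/w8c.png

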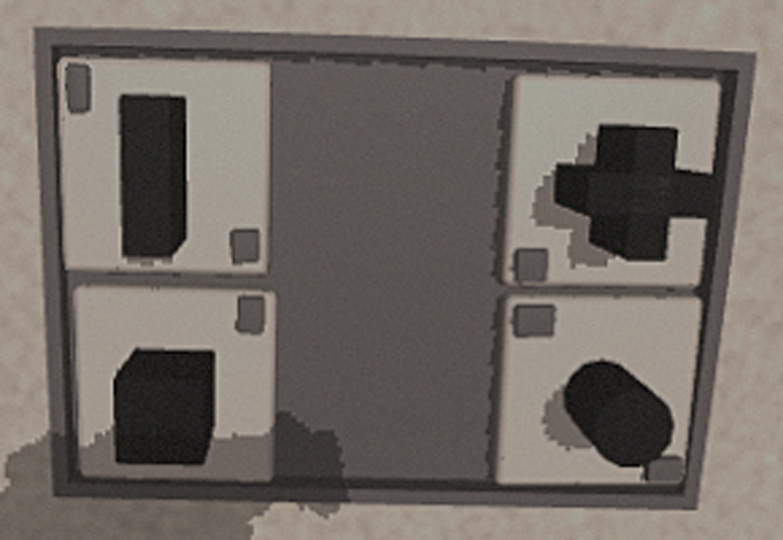

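```bash
cat >> h.py <<'E'
YAW=7.1; C0=np.array([.5388,.0817]); 
_c,_s=np.cos(np.radians(YAW)),np.sin(np.radians(YAW)); TX=np.array([_c,_s]); TY=np.array([-_s,_c])
def T2W(x,y): return C0+x*TX+y*TY
def W2T(P): d=np.asarray(P)[...,:2]-C0; return np.stack([d@TX,d@TY],-1)
def g(x,y,gz,zoff=0.054):
    "tray-frame target (mm) of grasp point at world height gz (m): deltas in tool axes"
    s=env.state(); M=R.from_quat(s['orientation']).as_matrix(); gp=np.array(s['tool_pos'])+zoff*M[:,2]
    t=np.r_[T2W(x/1000,y/1000),gz]; a=np.degrees(np.arctan2(M[1,1],M[0,1])); yang=YAW-90
    print('grasp now tray mm',np.round(W2T(gp)*1000,1),'z',round(gp[2]*1000,1),'F',np.round(s['ft_force'],1),'w',round(s['width']*1000,1),'t',round(s['time_s'],1))
    print('tool delta mm',np.round(M.T@(t-gp)*1000,1),'roll',round(-((yang-a+90)%180-90),2),'tilt',np.round(M[:2,2],3))
def plate(s,px):
    P=W2T(pix2z(s,px,.019))*1000; v=P[0]+P[1]-P[2]-P[3]; w=P[0]+P[3]-P[1]-P[2]
    print('plate ctr',np.round(P.mean(0),1),'yaw',np.round(np.degrees([np.arctan2(v[1],v[0]),np.arctan2(-w[0],w[1])]),1),'sides',[round(np.linalg.norm(P[i]-P[(i+1)%4]),1) for i in range(4)])
E
python3 - <<'E'
from h import *
s=ld('w8'); f=lambda l: np.array(l)/2.7+[200,85]-.3
for l in ([(62,60),(270,62),(267,272),(66,270)],[(515,77),(720,80),(699,288),(500,283)],[(76,287),(275,292),(272,482),(82,478)],[(505,292),(700,297),(683,487),(497,482)]): plate(s,f(l))
g(40,80,.12)
E
```

```text
plate ctr [40.1 81.8] yaw [-0.5  0.7] sides [np.float64(72.1), np.float64(73.2), np.float64(73.2), np.float64(73.2)]
plate ctr [ 39.  -77.1] yaw [0.4 0.9] sides [np.float64(73.4), np.float64(74.4), np.float64(74.8), np.float64(72.7)]
plate ctr [-40.2  79.2] yaw [-0.3 -0.1] sides [np.float64(72.8), np.float64(73.9), np.float64(73.3), np.float64(74.1)]
plate ctr [-38.5 -80.2] yaw [ 2.1 -0.2] sides [np.float64(73.5), np.float64(75.4), np.float64(74.0), np.float64(74.4)]
grasp now tray mm [-15.7  26.8] z 278.7 F [-0.3  0.4  0.9] w 50.2 t 6.4
tool delta mm [ 52.7 -54.8 159.2] roll 1.86 tilt [ 0.033 -0.017]
```

```bash

python3 -m handwheel '[{"delta_pos":[0.026,-0.027,0.03],"roll":1.9},{"delta_pos":[0.026,-0.027,0.035],"roll":0},{"delta_pos":[0,0,0.035],"roll":0},{"delta_pos":[0,0,0.035],"roll":0},{"delta_pos":[0,0,0.02],"roll":0},{"delta_pos":[0,0,0],"roll":0}]' 0.044 40
python3 -c "
from h import *
g(40,80,.047);snap('wrist','w9')"
```

```text
time_s: 6.88
tool_pos: [0.5701, 0.16, 0.1889]
orientation: [0.997, 0.073, 0.026, 0.008]
ft_force: [-0.6, 0.1, -0.1]
width: 0.0439
grasp now tray mm [43.5 72.9] z 135.0 F [-0.6  0.1 -0.1] w 43.9 t 6.9
tool delta mm [-7.8 -8.8 87.5] roll 1.21 tilt [ 0.052 -0.011]
```

View pics/w9.png

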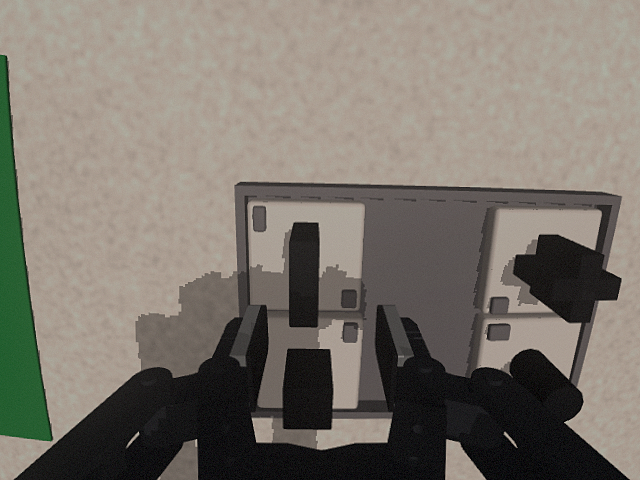

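```bash

python3 -m handwheel '[{"delta_pos":[-0.004,-0.005,0],"roll":1.2},{"delta_pos":[-0.004,-0.004,0.015],"roll":0},{"delta_pos":[0,0,0.02],"roll":0},{"delta_pos":[0,0,0.015],"roll":0},{"delta_pos":[0,0,0],"roll":0},{"delta_pos":[0,0,0],"roll":0}]'
python3 -c "
from h import *
g(40,80,.047)"
```

```text
time_s: 7.43
tool_pos: [0.5713, 0.1669, 0.1509]
orientation: [0.997, 0.066, 0.035, 0.006]
ft_force: [0.9, 0.5, 1.3]
width: 0.0438
grasp now tray mm [46.5 79.7] z 97.1 F [0.9 0.5 1.3] w 43.8 t 7.4
tool delta mm [-9.9 -1.1 49.5] roll 0.43 tilt [ 0.07  -0.007]
```

```bash

python3 -m handwheel '[{"delta_pos":[0,0,0],"roll":0},{"delta_pos":[0,0,0],"roll":0},{"delta_pos":[0,0,0],"roll":0},{"delta_pos":[0,0,0],"roll":0},{"delta_pos":[0,0,0],"roll":0},{"delta_pos":[0,0,0],"roll":0}]' >/dev/null
python3 -c "
from h import *
g(40,80,.047);print(env.state()['joints'],env.state()['qd'])"
python3 -m handwheel '[{"delta_pos":[0,0,-0.015],"roll":0},{"delta_pos":[0,0,-0.015],"roll":0},{"delta_pos":[0,0,-0.015],"roll":0},{"delta_pos":[0,0,-0.015],"roll":0},{"delta_pos":[0,0,-0.015],"roll":0},{"delta_pos":[0,0,0],"roll":0}]' >/dev/null
python3 -c "
from h import *
g(40,80,.047);print(env.state()['joints'])"

```

```text
grasp now tray mm [50.4 79.5] z 104.7 F [0.1 0.1 0.5] w 44.2 t 7.9
tool delta mm [-14.9  -1.5  56.7] roll 0.49 tilt [ 0.08  -0.004]
[ 0.27252062  0.5621106   1.81162014 -0.03950543  0.69249406  1.73965093] [ 6.88465614e-05 -8.11089346e-03 -7.20639910e-04  1.21272848e-03
  3.40271087e-03 -1.50640824e-03]
grasp now tray mm [43.1 80.5] z 181.3 F [ 0.   1.3 -0.4] w 44.2 t 8.4
tool delta mm [-13.1  -1.5 133.6] roll 0.54 tilt [ 0.076 -0.005]
[ 0.27624725  0.44050863  1.79142796 -0.03420181  0.83829976  1.73515637]
```

```bash
cat > dr.py <<'E'
from h import *
s=env.state(); M=R.from_quat(s['orientation']).as_matrix()
print(round(s['time_s'],2),'tcp mm',np.round(np.array(s['tool_pos'])*1000,1),'tilt',np.round(M[:2,2],4),'j',np.round(s['joints'],4),'tau',np.round(s['joint_torque'],2))
E
for i in 1 2 3; do
python3 -m handwheel '[{"delta_pos":[0,0,0],"roll":0},{"delta_pos":[0,0,0],"roll":0},{"delta_pos":[0,0,0],"roll":0},{"delta_pos":[0,0,0],"roll":0}]' >/dev/null; python3 dr.py; done
python3 -m handwheel '[{"delta_pos":[0,0,0.01],"roll":0},{"delta_pos":[0,0,0.01],"roll":0},{"delta_pos":[0,0,0.01],"roll":0},{"delta_pos":[0,0,0.01],"roll":0}]' >/dev/null; python3 dr.py;
python3 -m handwheel '[{"delta_pos":[0,0,-0.01],"roll":0},{"delta_pos":[0,0,-0.01],"roll":0},{"delta_pos":[0,0,-0.01],"roll":0},{"delta_pos":[0,0,-0.01],"roll":0}]' >/dev/null; python3 dr.py;

```

```text
8.77 tcp mm [566.9 167.1 233.6] tilt [ 0.0747 -0.0052] j [ 0.2763  0.4421  1.7931 -0.0342  0.8362  1.7351] tau [ 1.000e-02 -5.332e+01 -2.435e+01 -8.000e-02 -2.900e-01 -0.000e+00]
9.1 tcp mm [566.  166.8 231. ] tilt [ 0.0705 -0.0064] j [ 0.2762  0.4456  1.7945 -0.0343  0.8356  1.7351] tau [  0.   -52.98 -24.07  -0.08  -0.28   0.  ]
9.43 tcp mm [565.9 166.7 230.6] tilt [ 0.0699 -0.0066] j [ 0.2762  0.4463  1.7946 -0.0343  0.8355  1.7351] tau [ -0.   -52.93 -24.04  -0.08  -0.27   0.  ]
9.77 tcp mm [570.1 166.8 189.6] tilt [ 0.0744 -0.0053] j [ 0.2743  0.5101  1.8081 -0.0369  0.7534  1.7371] tau [ 5.000e-02 -5.658e+01 -2.224e+01 -7.000e-02  5.000e-02 -1.000e-02]
10.1 tcp mm [564.4 166.2 226. ] tilt [ 0.0633 -0.0084] j [ 0.276   0.4527  1.7971 -0.0343  0.8334  1.735 ] tau [-6.000e-02 -5.100e+01 -2.314e+01 -9.000e-02 -5.700e-01  1.000e-02]
```

```bash

python3 -m handwheel '[{"delta_pos":[0,0,-0.04],"roll":0},{"delta_pos":[0,0,-0.04],"roll":0},{"delta_pos":[0,0,-0.04],"roll":0}]' >/dev/null; python3 dr.py;
python3 -m handwheel '[{"delta_pos":[0,0,0],"roll":0},{"delta_pos":[0,0,0],"roll":0},{"delta_pos":[0,0,0],"roll":0},{"delta_pos":[0,0,0],"roll":0}]' >/dev/null; python3 dr.py
python3 -m handwheel '[{"delta_pos":[0,0,0.01],"roll":0},{"delta_pos":[0,0,0.01],"roll":0},{"delta_pos":[0,0,0.01],"roll":0},{"delta_pos":[0,0,0.01],"roll":0}]' >/dev/null; python3 dr.py;
python3 -m handwheel '[{"delta_pos":[0,0,0.01],"roll":0},{"delta_pos":[0,0,0.01],"roll":0},{"delta_pos":[0,0,0.01],"roll":0},{"delta_pos":[0,0,0.01],"roll":0},{"delta_pos":[0,0,0.01],"roll":0},{"delta_pos":[0,0,0.01],"roll":0}]' >/dev/null; python3 dr.py;

```

```text
10.35 tcp mm [553.8 166.4 347. ] tilt [ 0.0535 -0.0111] j [ 0.2814  0.2909  1.7201 -0.029   1.0824  1.7312] tau [-1.400e-01 -4.526e+01 -2.680e+01 -1.100e-01 -1.400e+00  1.000e-02]
10.68 tcp mm [556.9 167.7 363.7] tilt [ 0.0779 -0.004 ] j [ 0.282   0.2705  1.7085 -0.0288  1.0889  1.7311] tau [ 2.000e-02 -4.901e+01 -3.071e+01 -1.000e-01 -3.100e-01 -0.000e+00]
11.02 tcp mm [559.6 167.3 319.1] tilt [ 0.0761 -0.0045] j [ 0.2801  0.3225  1.7459 -0.0301  1.0013  1.732 ] tau [  0.06 -51.38 -28.81  -0.09   0.07  -0.  ]
11.52 tcp mm [562.4 166.3 247.6] tilt [ 0.0673 -0.007 ] j [ 0.2769  0.4189  1.7908 -0.0329  0.8693  1.734 ] tau [ 4.000e-02 -5.333e+01 -2.495e+01 -8.000e-02  1.000e-01 -1.000e-02]
```

```bash

python3 -m handwheel '[{"delta_pos":[-0.002,0,0.012],"roll":0.5},{"delta_pos":[-0.002,0,0.012],"roll":0},{"delta_pos":[-0.002,0,0.012],"roll":0},{"delta_pos":[-0.002,0,0.012],"roll":0},{"delta_pos":[-0.002,0,0.012],"roll":0},{"delta_pos":[-0.001,0,0.012],"roll":0},{"delta_pos":[0,0,0.012],"roll":0},{"delta_pos":[0,0,0.010],"roll":0},{"delta_pos":[0,0,0.008],"roll":0}]' >/dev/null; python3 -c "
from h import *
g(40,80,.047)";python3 dr.py
```

```text
grasp now tray mm [34.  78.5] z 81.1 F [-0.2 -0.3  0.2] w 44.1 t 12.3
tool delta mm [ 3.7 -2.  34.4] roll 0.03 tilt [ 0.069 -0.006]
12.27 tcp mm [559.1 164.1 134.9] tilt [ 0.0687 -0.0065] j [ 0.2749  0.5861  1.8474 -0.0415  0.6441  1.7531] tau [ 4.000e-02 -5.687e+01 -1.862e+01 -6.000e-02 -7.000e-02 -1.000e-02]
```

```bash

python3 -m handwheel '[{"delta_pos":[0.001,-0.001,0.010],"roll":0},{"delta_pos":[0.001,-0.001,0.010],"roll":0},{"delta_pos":[0.001,0,0.008],"roll":0},{"delta_pos":[0.001,0,0.006],"roll":0}]' >/dev/null; python3 -c "
from h import *
g(40,80,.047);snap('wrist','w10');snap('side','s10')";python3 dr.py
```

```text
grasp now tray mm [41.2 80.2] z 43.5 F [0.  0.2 0.6] w 44.0 t 12.6
tool delta mm [-0.9  0.2 -3.6] roll 0.03 tilt [ 0.069 -0.006]
12.7 tcp mm [565.7 166.6  97.1] tilt [ 0.0678 -0.0067] j [ 0.2759  0.6571  1.8357 -0.0451  0.5858  1.7586] tau [-0.000e+00 -5.722e+01 -1.718e+01 -7.000e-02 -4.700e-01  1.000e-02]
```

View pics/w10.png

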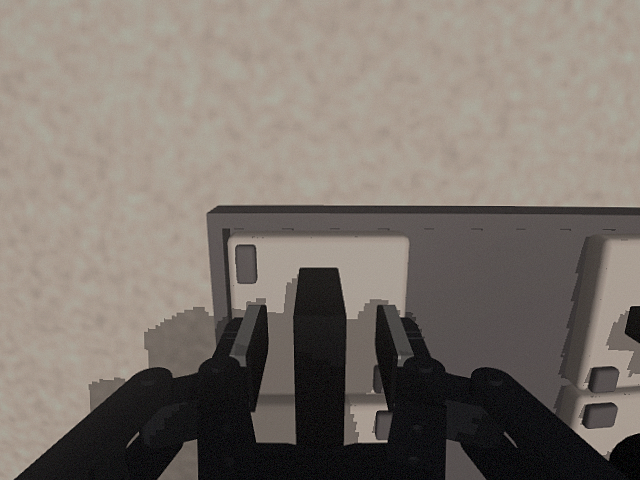

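```bash

python3 -m handwheel '[{"delta_pos":[0,0,0],"roll":0},{"delta_pos":[0,0,0],"roll":0},{"delta_pos":[0,0,0],"roll":0},{"delta_pos":[0,0,0],"roll":0}]' 0.0 30 >/dev/null; python3 -c "
from h import *
g(40,0,.044);snap('wrist','w11')";python3 dr.py
```

```text
grasp now tray mm [41.6 80.3] z 44.5 F [ 0.3  0.4 -1.1] w 15.6 t 13.0
tool delta mm [-1.7 80.2  1.5] roll 0.01 tilt [ 0.07  -0.006]
13.08 tcp mm [566.4 166.8  98.4] tilt [ 0.0697 -0.0061] j [ 0.2759  0.6553  1.8348 -0.0449  0.5864  1.7586] tau [ -0.   -58.22 -17.09  -0.07  -0.27  -0.  ]
```

View pics/w11.png

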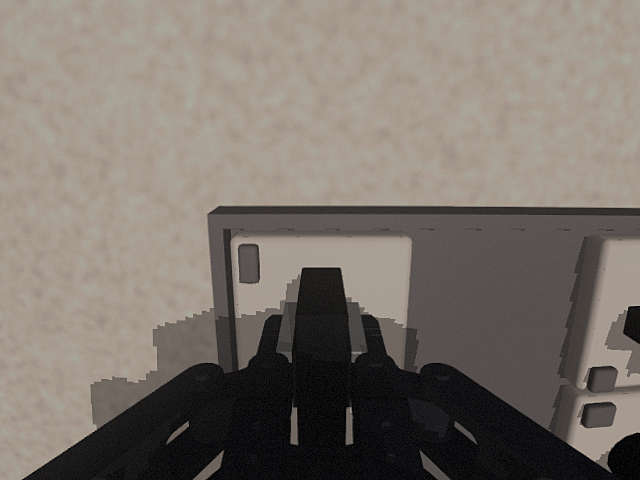

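```bash

python3 -m handwheel '[{"delta_pos":[0,0.006,0],"roll":0},{"delta_pos":[0,0.01,0],"roll":0},{"delta_pos":[0,0.01,0],"roll":0},{"delta_pos":[0,0.01,0],"roll":0},{"delta_pos":[0,0.01,0],"roll":0},{"delta_pos":[0,0.01,0],"roll":0}]' >/dev/null; python3 -c "
from h import *
g(40,0,.044)"
```

```text
grasp now tray mm [41.4 20. ] z 45.9 F [-0.4 -0.4 -0.7] w 15.7 t 13.6
tool delta mm [-1.6 19.9  2.1] roll 0.14 tilt [ 0.07  -0.006]
```

```bash

python3 -m handwheel '[{"delta_pos":[0,0.009,0.001],"roll":0},{"delta_pos":[0,0.007,0.001],"roll":0},{"delta_pos":[0,0.002,0],"roll":0}]' >/dev/null; python3 -c "
from h import *
g(40,0,.044)"
python3 -m handwheel '[{"delta_pos":[0.004,0,0.000],"roll":0},{"delta_pos":[0.004,0,0],"roll":0},{"delta_pos":[0.004,0,0],"roll":0}]' >/dev/null; python3 -c "
from h import *
g(40,0,.044);snap('wrist','w12')"
```

```text
grasp now tray mm [41.4 -3. ] z 44.1 F [-0.8  0.5 -1.9] w 15.8 t 13.8
tool delta mm [-1.4 -3.  -0.1] roll -0.05 tilt [ 0.07  -0.006]
grasp now tray mm [45.  -3.9] z 44.2 F [-17.1  -3.1  21.2] w 15.7 t 14.1
tool delta mm [-5.  -3.9 -0.1] roll -0.21 tilt [ 0.051 -0.008]
```

View pics/w12.png

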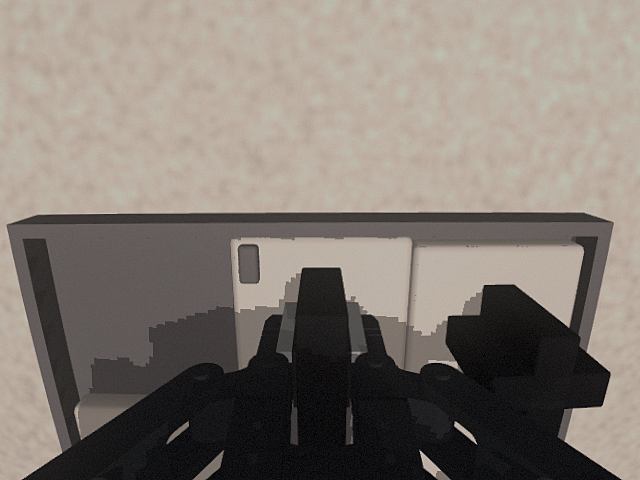

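```bash

python3 -m handwheel '[{"delta_pos":[0.004,-0.001,0.000],"roll":0},{"delta_pos":[0.004,-0.001,0],"roll":0},{"delta_pos":[0.004,0,0],"roll":0},{"delta_pos":[0.004,0,0],"roll":0}]' >/dev/null; python3 -c "
from h import *
g(40,0,.044)"
python3 -m handwheel '[{"delta_pos":[-0.002,-0.001,0.000],"roll":0},{"delta_pos":[-0.002,-0.001,0],"roll":0}]' >/dev/null; python3 -c "
from h import *
g(40,0,.044)"
```

```text
grasp now tray mm [45.9 -3.7] z 45.5 F [-15.6  -2.8  15.5] w 15.1 t 14.5
tool delta mm [-6.  -3.7  1.3] roll -0.2 tilt [ 0.016 -0.016]
grasp now tray mm [41.9 -1.2] z 46.0 F [ 0.4 -0.6 -1.7] w 15.8 t 14.6
tool delta mm [-2.  -1.2  2. ] roll -0.18 tilt [ 0.016 -0.016]
```

```bash

python3 -m handwheel '[{"delta_pos":[0,0,0],"roll":0},{"delta_pos":[0,0,0],"roll":0},{"delta_pos":[0,0,-0.008],"roll":0},{"delta_pos":[0,0,-0.012],"roll":0},{"delta_pos":[0,0,-0.012],"roll":0},{"delta_pos":[0,0,-0.012],"roll":0},{"delta_pos":[0,0,-0.012],"roll":0},{"delta_pos":[0,0,-0.008],"roll":0},{"delta_pos":[0,0,-0.004],"roll":0}]' 0.046 >/dev/null; python3 -c "
from h import *
g(-40,80,.1);snap('wrist','w13')"
```

```text
grasp now tray mm [43.4  1.4] z 122.3 F [-0.7 -0.3 -0.2] w 46.0 t 15.4
tool delta mm [-83.9 -78.8  19.3] roll -0.07 tilt [ 0.021 -0.015]
```

View pics/w13.png

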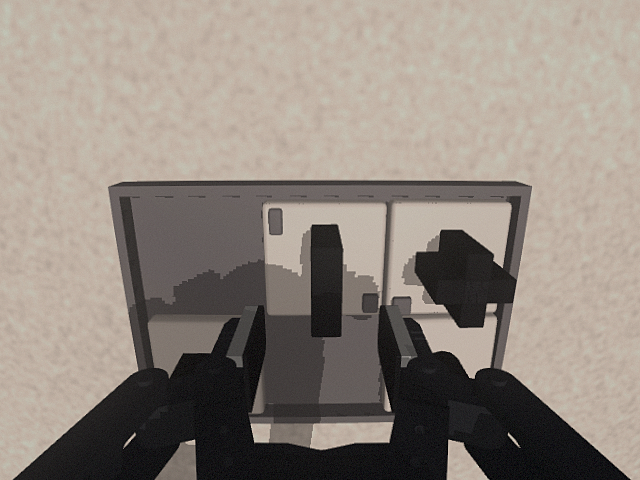

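```bash

python3 -m handwheel '[{"delta_pos":[-0.006,-0.006,0],"roll":0},{"delta_pos":[-0.012,-0.011,0],"roll":0},{"delta_pos":[-0.012,-0.011,0],"roll":0},{"delta_pos":[-0.012,-0.011,0],"roll":0},{"delta_pos":[-0.012,-0.011,0],"roll":0},{"delta_pos":[-0.012,-0.011,0],"roll":0},{"delta_pos":[-0.008,-0.008,0.003],"roll":0},{"delta_pos":[-0.003,-0.003,0.006],"roll":0}]' 0.05 >/dev/null; python3 -c "
from h import *
g(-40,80,.045);snap('wrist','w14')"
```

```text
grasp now tray mm [-45.1  80.1] z 108.4 F [ 0.6 -0.7  0.3] w 50.1 t 16.1
tool delta mm [ 4.2 -1.1 63.5] roll -0.1 tilt [ 0.017 -0.016]
```

View pics/w14.png

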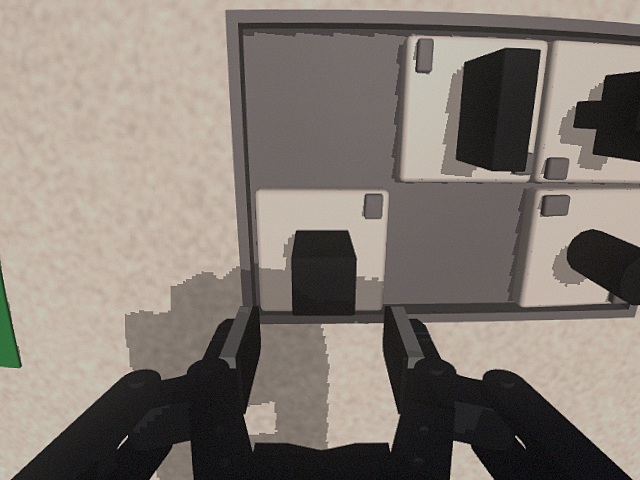

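```bash

python3 -m handwheel '[{"delta_pos":[0.001,0,0.008],"roll":0},{"delta_pos":[0.001,0,0.012],"roll":0},{"delta_pos":[0.001,0,0.012],"roll":0},{"delta_pos":[0.001,0,0.012],"roll":0},{"delta_pos":[0,0,0.010],"roll":0},{"delta_pos":[0,0,0.006],"roll":0}]' >/dev/null; python3 -c "
from h import *
g(-40,80,.045)"
```

```text
grasp now tray mm [-39.4  78.8] z 41.7 F [-0.1  0.3  1.3] w 49.9 t 16.6
tool delta mm [-0.5 -1.2 -3.4] roll -0.02 tilt [ 0.016 -0.017]
```

```bash

python3 -m handwheel '[{"delta_pos":[0,-0.001,-0.001],"roll":0},{"delta_pos":[0,0,0],"roll":0},{"delta_pos":[0,0,0],"roll":0},{"delta_pos":[0,0,0],"roll":0}]' 0 30 >/dev/null; python3 -c "
from h import *
g(40,80,.044)"
```

```text
grasp now tray mm [-39.6  79.2] z 41.3 F [ 1.4  0.5 -1.7] w 29.6 t 17.0
tool delta mm [79.6 -1.  -1.9] roll -0.13 tilt [ 0.013 -0.017]
```

```bash

python3 -m handwheel '[{"delta_pos":[0.006,0,0],"roll":0},{"delta_pos":[0.010,0,0],"roll":0},{"delta_pos":[0.010,0,0],"roll":0},{"delta_pos":[0.010,0,0],"roll":0},{"delta_pos":[0.010,0,0],"roll":0},{"delta_pos":[0.010,0,0],"roll":0}]' >/dev/null; python3 -c "
from h import *
g(40,80,.044)"
```

```text
grasp now tray mm [21.3 78.9] z 42.9 F [ 0.1 -0.3 -1.6] w 30.1 t 17.5
tool delta mm [18.7 -1.1 -0.9] roll -0.11 tilt [ 0.014 -0.017]
```

```bash

python3 -m handwheel '[{"delta_pos":[0.009,0,0],"roll":0},{"delta_pos":[0.006,0,0],"roll":0},{"delta_pos":[0.002,0,0],"roll":0},{"delta_pos":[0,0,0],"roll":0}]' >/dev/null; python3 -c "
from h import *
g(40,80,.044)"
python3 -m handwheel '[{"delta_pos":[0,0,0],"roll":0},{"delta_pos":[0,0,0],"roll":0},{"delta_pos":[0,0,-0.008],"roll":0},{"delta_pos":[0,0,-0.012],"roll":0},{"delta_pos":[0,0,-0.012],"roll":0},{"delta_pos":[0,0,-0.012],"roll":0},{"delta_pos":[0,0,-0.012],"roll":0},{"delta_pos":[0,0,-0.008],"roll":0},{"delta_pos":[0,0,-0.004],"roll":0}]' 0.05 >/dev/null; python3 -c "
from h import *
g(-40,-80,.1);snap('wrist','w15')"
```

```text
grasp now tray mm [43.5 78.7] z 43.1 F [-3.1  0.  -0.5] w 29.6 t 17.8
tool delta mm [-3.5 -1.3 -1. ] roll -0.15 tilt [ 0.016 -0.017]
grasp now tray mm [42.1 80.3] z 119.8 F [ 0.4 -0.4  0.2] w 49.9 t 18.6
tool delta mm [-82.1 160.1  21.4] roll -0.13 tilt [ 0.018 -0.016]
```

View pics/w15.png

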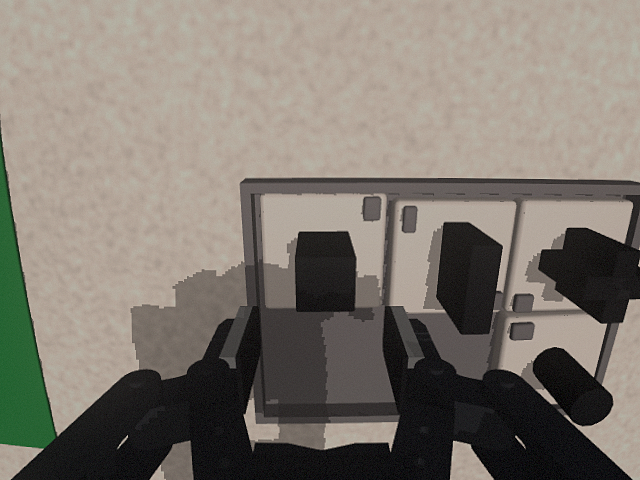

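Good. Now to the round plate (near right) at (-39,-80).

```bash

python3 -m handwheel '[{"delta_pos":[-0.004,0.007,0],"roll":0},{"delta_pos":[-0.008,0.015,0],"roll":0},{"delta_pos":[-0.008,0.015,0],"roll":0},{"delta_pos":[-0.008,0.015,0],"roll":0},{"delta_pos":[-0.008,0.015,0],"roll":0},{"delta_pos":[-0.008,0.015,0],"roll":0},{"delta_pos":[-0.008,0.015,0],"roll":0},{"delta_pos":[-0.008,0.015,0],"roll":0},{"delta_pos":[-0.008,0.015,0],"roll":0},{"delta_pos":[-0.006,0.015,0],"roll":0},{"delta_pos":[-0.004,0.008,0],"roll":0}]' 0.048 >/dev/null; python3 -c "
from h import *
g(-39,-80,.045);snap('wrist','w16')"
```

```text
grasp now tray mm [-51.4 -82.8] z 116.7 F [0.1 0.3 0.4] w 47.7 t 19.5
tool delta mm [12.1 -4.1 71.7] roll -0.02 tilt [ 0.006 -0.017]
```

View pics/w16.png

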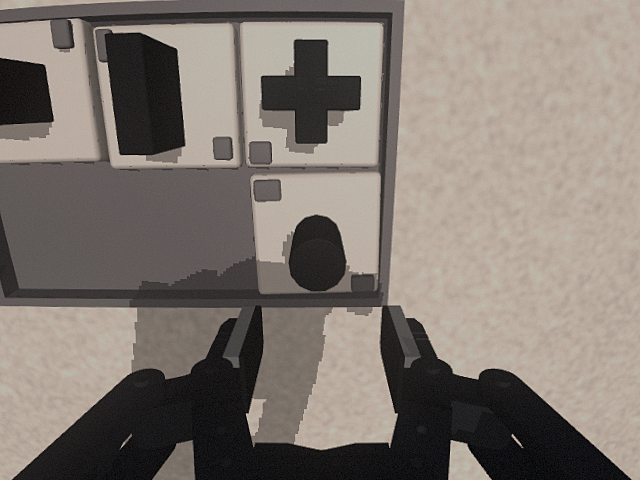

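```bash

python3 -m handwheel '[{"delta_pos":[0.003,-0.001,0.008],"roll":0},{"delta_pos":[0.003,-0.001,0.012],"roll":0},{"delta_pos":[0.003,-0.001,0.012],"roll":0},{"delta_pos":[0.002,-0.001,0.012],"roll":0},{"delta_pos":[0,0,0.012],"roll":0},{"delta_pos":[0,0,0.006],"roll":0},{"delta_pos":[0,0,0.003],"roll":0}]' >/dev/null; python3 -c "
from h import *
plate(ld('w16'),[(251,173),(380,172),(382,292),(258,294)])
g(-39,-80,.045)"
```

```text
plate ctr [-39.  -81.5] yaw [1.9 0.4] sides [np.float64(72.8), np.float64(74.9), np.float64(77.5), np.float64(75.1)]
grasp now tray mm [-39.4 -78.7] z 43.6 F [-0.3 -0.1 -0.4] w 48.0 t 20.2
tool delta mm [ 0.5  1.3 -1.3] roll -0.06 tilt [ 0.005 -0.017]
```

```bash

python3 -m handwheel '[{"delta_pos":[0,0.002,0],"roll":0},{"delta_pos":[0,0,0],"roll":0},{"delta_pos":[0,0,0],"roll":0},{"delta_pos":[0,0,0],"roll":0}]' 0 30 >/dev/null; python3 -c "
from h import *
g(-39,80,.044)"
python3 -m handwheel '[{"delta_pos":[0,-0.006,0],"roll":0},{"delta_pos":[0,-0.012,0],"roll":0},{"delta_pos":[0,-0.012,0],"roll":0},{"delta_pos":[0,-0.012,0],"roll":0},{"delta_pos":[0,-0.012,0],"roll":0},{"delta_pos":[0,-0.012,0],"roll":0},{"delta_pos":[0,-0.008,0],"roll":0},{"delta_pos":[0,-0.005,0],"roll":0}]' >/dev/null; python3 -c "
from h import *
g(-39,80,.044)"
```

```text
grasp now tray mm [-39.6 -79.7] z 42.7 F [-0.1  0.5 -2. ] w 27.5 t 20.5
tool delta mm [   0.8 -159.6   -4.1] roll 0.06 tilt [ 0.003 -0.017]
grasp now tray mm [-39.    6.8] z 42.8 F [-0.5 -0.5 -1.9] w 27.6 t 21.2
tool delta mm [ -0.1 -73.1  -2.5] roll -0.08 tilt [ 0.006 -0.016]
```

```bash

python3 -m handwheel '[{"delta_pos":[0,-0.010,0],"roll":0},{"delta_pos":[0,-0.012,0],"roll":0},{"delta_pos":[0,-0.012,0],"roll":0},{"delta_pos":[0,-0.012,0],"roll":0},{"delta_pos":[0,-0.010,0],"roll":0},{"delta_pos":[0,-0.007,0],"roll":0},{"delta_pos":[0,-0.003,0],"roll":0}]' >/dev/null; python3 -c "
from h import *
g(-40,80,.044);snap('wrist','w17')"
```

```text
grasp now tray mm [-38.4  79.2] z 42.6 F [-0.3 -0.4 -1.2] w 27.5 t 21.8
tool delta mm [-1.5 -0.8 -1.4] roll -0.05 tilt [ 0.009 -0.016]
```

View pics/w17.png

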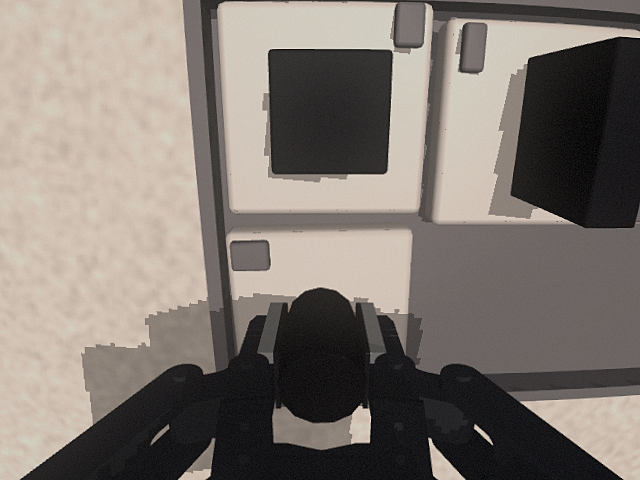

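```bash

python3 -m handwheel '[{"delta_pos":[0,0,0],"roll":0},{"delta_pos":[0,0,0],"roll":0},{"delta_pos":[0,0,-0.008],"roll":0},{"delta_pos":[0,0,-0.012],"roll":0},{"delta_pos":[0,0,-0.012],"roll":0},{"delta_pos":[0,0,-0.012],"roll":0},{"delta_pos":[0.006,0.006,-0.012],"roll":0},{"delta_pos":[0.012,0.012,-0.008],"roll":0},{"delta_pos":[0.012,0.012,-0.004],"roll":0},{"delta_pos":[0.012,0.012,0],"roll":0},{"delta_pos":[0.008,0.012,0],"roll":0},{"delta_pos":[0.004,0.006,0],"roll":0}]' 0.046 >/dev/null; python3 -c "
from h import *
g(40,-2,.045);snap('wrist','w18')"
```

```text
grasp now tray mm [16.6 15.4] z 124.6 F [ 0.4 -0.3 -0.8] w 46.1 t 22.8
tool delta mm [22.6 16.  80.1] roll -0.18 tilt [ 0.012 -0.016]
```

View pics/w18.png

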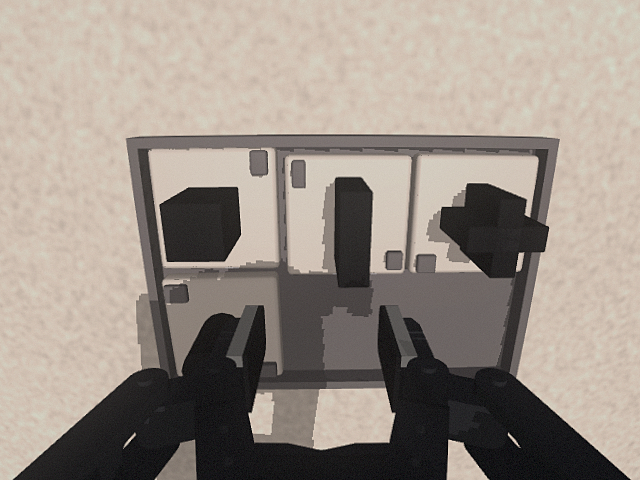

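```bash

python3 -c "
from h import *
plate(ld('w18'),[(285,155),(411,155),(407,274),(288,273)])
plate(ld('w18'),[(149,149),(277,149),(277,269),(159,270)])"
python3 -m handwheel '[{"delta_pos":[0.006,0.005,0],"roll":0},{"delta_pos":[0.008,0.006,0],"roll":0},{"delta_pos":[0.005,0.003,0.008],"roll":0},{"delta_pos":[0.001,0.001,0.012],"roll":0},{"delta_pos":[0,0,0.012],"roll":0},{"delta_pos":[0,0,0.012],"roll":0}]' >/dev/null; python3 -c "
from h import *
g(40,-2,.045)"
```

```text
plate ctr [39.  -1.5] yaw [ 0.8 -0.6] sides [np.float64(73.1), np.float64(74.7), np.float64(75.9), np.float64(73.4)]
plate ctr [42.7 78.8] yaw [-2.4 -0.3] sides [np.float64(74.3), np.float64(74.1), np.float64(75.2), np.float64(75.3)]
grasp now tray mm [39.3 -2.3] z 79.2 F [ 0.3 -0.1  0.3] w 46.0 t 23.4
tool delta mm [ 0.3 -0.9 34.2] roll -0.29 tilt [ 0.015 -0.015]
```

```bash

python3 -m handwheel '[{"delta_pos":[0,-0.001,0.011],"roll":0},{"delta_pos":[0,0,0.011],"roll":0},{"delta_pos":[0,0,0.006],"roll":0},{"delta_pos":[0,0,0.003],"roll":0}]' >/dev/null; python3 -c "
from h import *
g(40,-2,.045)"
python3 -m handwheel '[{"delta_pos":[0,0,0],"roll":0},{"delta_pos":[0,0,0],"roll":0},{"delta_pos":[0,0,0],"roll":0},{"delta_pos":[0,0,0],"roll":0}]' 0 30 >/dev/null; python3 -c "
from h import *
g(-40,-2,.044)"
```

```text
grasp now tray mm [35.3 -0.8] z 39.4 F [ 0.1  0.2 -0.6] w 45.5 t 23.7
tool delta mm [ 4.7  1.3 -5.5] roll -0.2 tilt [ 0.005 -0.016]
grasp now tray mm [36.6 -0.2] z 40.6 F [-0.3 -1.  -0.9] w 15.7 t 24.0
tool delta mm [-76.5   2.1  -3.7] roll -0.18 tilt [ 0.007 -0.016]
```

```bash

python3 -m handwheel '[{"delta_pos":[-0.006,0,0],"roll":0},{"delta_pos":[-0.012,0,0],"roll":0},{"delta_pos":[-0.012,0,0],"roll":0},{"delta_pos":[-0.012,0,0],"roll":0},{"delta_pos":[-0.012,0,0],"roll":0},{"delta_pos":[-0.010,0,0],"roll":0},{"delta_pos":[-0.005,0,0],"roll":0},{"delta_pos":[-0.002,0,0],"roll":0}]' >/dev/null; python3 -c "
from h import *
g(-42,-80,.044)"
```

```text
grasp now tray mm [-39.5   0.3] z 41.1 F [-0.1 -0.7 -0.8] w 15.9 t 24.7
tool delta mm [-2.2 80.3 -1.6] roll -0.17 tilt [ 0.009 -0.015]
```

```bash

python3 -m handwheel '[{"delta_pos":[-0.001,0.006,0],"roll":0},{"delta_pos":[0,0.012,0],"roll":0},{"delta_pos":[0,0.012,0],"roll":0},{"delta_pos":[0,0.012,0],"roll":0},{"delta_pos":[0,0.012,0],"roll":0},{"delta_pos":[0,0.010,0],"roll":0},{"delta_pos":[0,0.006,0],"roll":0},{"delta_pos":[0,0.002,0],"roll":0}]' >/dev/null; python3 -c "
from h import *
g(-42,-80,.044);snap('wrist','w19')"
```

```text
grasp now tray mm [-38.1 -79.5] z 42.8 F [ 0.   0.2 -0.8] w 15.7 t 25.4
tool delta mm [-3.9  0.6 -1.2] roll -0.1 tilt [ 0.012 -0.016]
```

View pics/w19.png

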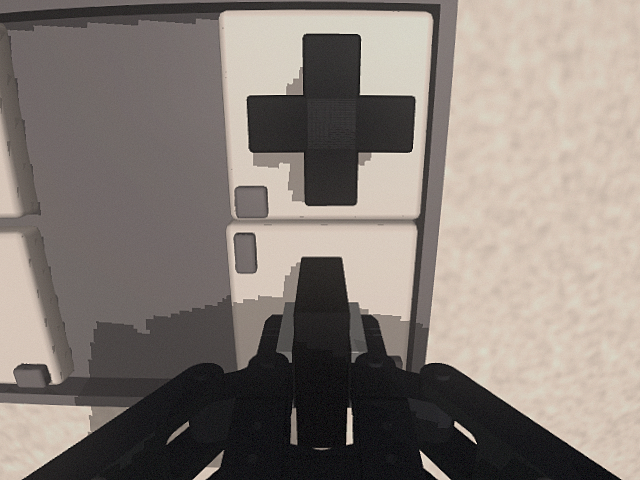

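```bash

python3 -m handwheel '[{"delta_pos":[-0.001,0,0],"roll":0},{"delta_pos":[0,0,0],"roll":0},{"delta_pos":[0,0,-0.006],"roll":0},{"delta_pos":[0,0,-0.012],"roll":0},{"delta_pos":[0,0,-0.012],"roll":0},{"delta_pos":[0,0,-0.012],"roll":0},{"delta_pos":[0,-0.006,-0.012],"roll":0},{"delta_pos":[0.006,-0.014,-0.008],"roll":0},{"delta_pos":[0.012,-0.014,-0.004],"roll":0},{"delta_pos":[0.012,-0.014,0],"roll":0},{"delta_pos":[0.012,-0.012,0],"roll":0},{"delta_pos":[0.006,-0.006,0],"roll":0}]' 0.046 >/dev/null; python3 -c "
from h import *
g(42,79,.045);snap('wrist','w20')"
```

```text
grasp now tray mm [11.  -6.8] z 121.8 F [-0.1  0.3  0.4] w 45.6 t 26.4
tool delta mm [ 29.8 -87.   75.9] roll 0.05 tilt [ 0.02  -0.014]
```

View pics/w20.png

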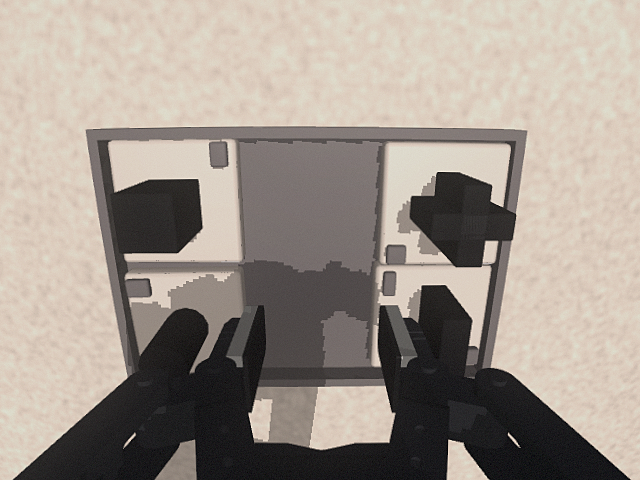

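```bash

python3 -m handwheel '[{"delta_pos":[0.003,-0.008,0],"roll":0},{"delta_pos":[0.005,-0.014,0],"roll":0},{"delta_pos":[0.005,-0.014,0],"roll":0},{"delta_pos":[0.005,-0.014,0],"roll":0},{"delta_pos":[0.005,-0.014,0],"roll":0},{"delta_pos":[0.003,-0.010,0],"roll":0},{"delta_pos":[0.001,-0.005,0],"roll":0}]' 0.05 >/dev/null; python3 -c "
from h import *
g(42,79,.045);snap('wrist','w21')"
```

```text
grasp now tray mm [36.8 76. ] z 122.3 F [-0.3 -0.1  0. ] w 49.9 t 27.0
tool delta mm [ 4.  -4.3 77.3] roll -0.0 tilt [ 0.018 -0.015]
```

View pics/w21.png

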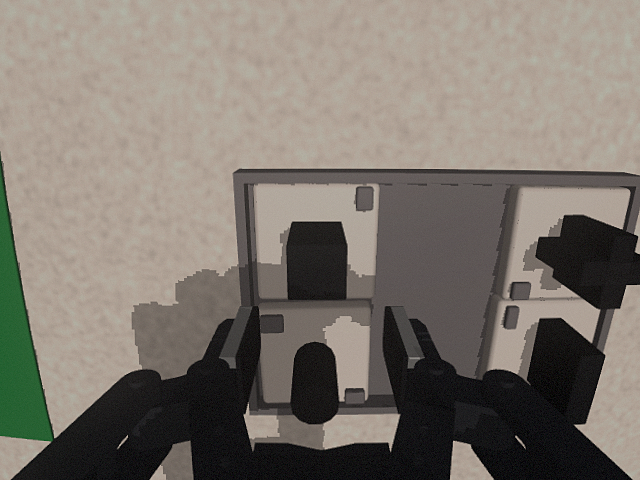

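```bash

python3 -m handwheel '[{"delta_pos":[0.002,-0.002,0.008],"roll":0},{"delta_pos":[0.002,-0.001,0.012],"roll":0},{"delta_pos":[0.001,0,0.012],"roll":0},{"delta_pos":[0.001,0,0.012],"roll":0},{"delta_pos":[0.001,0,0.012],"roll":0},{"delta_pos":[0,0,0.010],"roll":0},{"delta_pos":[0,0,0.005],"roll":0},{"delta_pos":[0,0,0.002],"roll":0}]' >/dev/null; python3 -c "
from h import *
g(42,79,.045)"
```

```text
grasp now tray mm [43.3 75.9] z 39.5 F [-0.4 -0.7  0. ] w 50.1 t 27.8
tool delta mm [-1.2 -3.  -5.6] roll -0.07 tilt [ 0.013 -0.017]
```

```bash

python3 -m handwheel '[{"delta_pos":[0,-0.003,-0.005],"roll":0},{"delta_pos":[0,0,0],"roll":0},{"delta_pos":[0,0,0],"roll":0},{"delta_pos":[0,0,0],"roll":0},{"delta_pos":[0,0,0],"roll":0}]' 0 30 >/dev/null; python3 -c "
from h import *
g(42,0,.044)"
```

```text
grasp now tray mm [42.5 79.4] z 45.3 F [-1.2 -0.1 -2.6] w 29.8 t 28.2
tool delta mm [-0.4 79.3  2.8] roll -0.11 tilt [ 0.011 -0.017]
```

```bash

python3 -m handwheel '[{"delta_pos":[-0.001,0.006,0],"roll":0},{"delta_pos":[0,0.012,0],"roll":0},{"delta_pos":[0,0.012,0],"roll":0},{"delta_pos":[0,0.012,0],"roll":0},{"delta_pos":[0,0.012,0],"roll":0},{"delta_pos":[0,0.010,0],"roll":0},{"delta_pos":[0,0.006,0],"roll":0},{"delta_pos":[0,0.002,0],"roll":0}]' >/dev/null; python3 -c "
from h import *
g(-40,0,.044)"

```

```text
grasp now tray mm [42.  -1.5] z 47.8 F [-0.2 -0.2 -2.4] w 29.7 t 28.8
tool delta mm [-82.   -1.3   2.8] roll -0.15 tilt [ 0.014 -0.017]
```

```bash

python3 -m handwheel '[{"delta_pos":[-0.006,-0.001,0.001],"roll":0},{"delta_pos":[-0.012,0,0.001],"roll":0},{"delta_pos":[-0.012,0,0],"roll":0},{"delta_pos":[-0.012,0,0],"roll":0},{"delta_pos":[-0.012,0,0],"roll":0},{"delta_pos":[-0.012,0,0],"roll":0},{"delta_pos":[-0.007,0,0],"roll":0},{"delta_pos":[-0.003,0,0],"roll":0}]' >/dev/null; python3 -c "
from h import *
g(-40,0,.044);snap('wrist','w22')"

```

```text
grasp now tray mm [-38.7   0.1] z 44.2 F [-0.   0.8 -2.5] w 29.8 t 29.5
tool delta mm [-1.3  0.1  0.2] roll -0.22 tilt [ 0.015 -0.016]
```

View pics/w22.png

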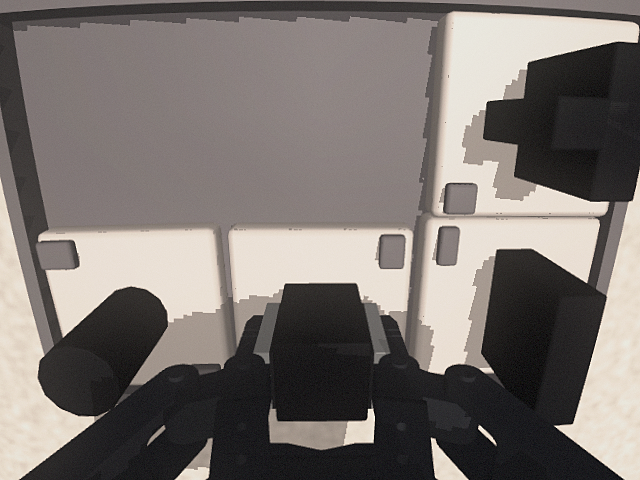

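```bash

python3 -m handwheel '[{"delta_pos":[-0.001,0,0],"roll":0},{"delta_pos":[0,0,0],"roll":0},{"delta_pos":[0,0,-0.006],"roll":0},{"delta_pos":[0,0,-0.012],"roll":0},{"delta_pos":[0,0,-0.012],"roll":0},{"delta_pos":[0,0,-0.012],"roll":0},{"delta_pos":[0.006,0.006,-0.012],"roll":0},{"delta_pos":[0.013,0.013,-0.010],"roll":0},{"delta_pos":[0.014,0.013,-0.006],"roll":0},{"delta_pos":[0.014,0.013,0],"roll":0},{"delta_pos":[0.012,0.012,0],"roll":0},{"delta_pos":[0.006,0.006,0],"roll":0}]' 0.05 >/dev/null; python3 -c "
from h import *
g(39,-78,.045);snap('wrist','w23')"
```

```text
grasp now tray mm [ 32.6 -62.6] z 131.4 F [-0.1  0.1 -0.4] w 49.7 t 30.6
tool delta mm [ 4.2 13.8 86.8] roll -0.03 tilt [ 0.027 -0.015]
```

View pics/w23.png

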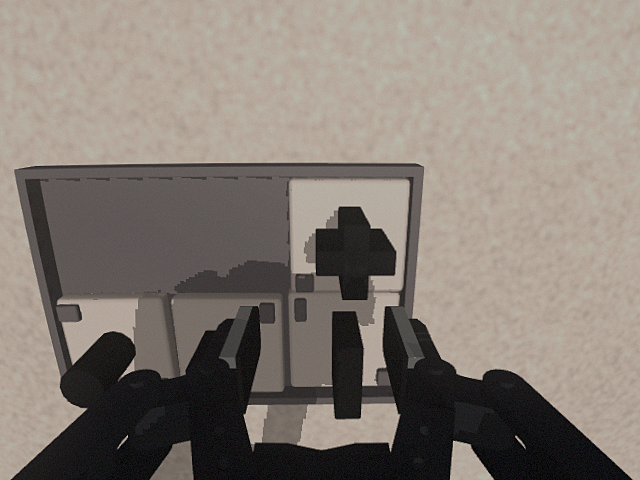

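```bash

python3 -c "
from h import *
s=ld('w23');plate(s,[(289,179),(410,180),(405,293),(291,291)])"
python3 -m handwheel '[{"delta_pos":[0.001,0.004,0],"roll":0},{"delta_pos":[0.001,0.006,0.008],"roll":0},{"delta_pos":[0,0.003,0.012],"roll":0},{"delta_pos":[0,0.001,0.012],"roll":0},{"delta_pos":[0,0,0.012],"roll":0}]' 0.056 >/dev/null; python3 -c "
from h import *
g(39,-78,.045)"
```

```text
plate ctr [ 41.  -81.2] yaw [ 0.5 -1.1] sides [np.float64(73.8), np.float64(75.3), np.float64(76.0), np.float64(73.8)]
grasp now tray mm [ 36.7 -78.4] z 87.4 F [ 0.  -0.9 -0.4] w 56.2 t 31.0
tool delta mm [ 1.  -1.2 42.5] roll -0.07 tilt [ 0.032 -0.015]
```

```bash

python3 -m handwheel '[{"delta_pos":[0.001,0,0.012],"roll":0},{"delta_pos":[0.001,0,0.010],"roll":0},{"delta_pos":[0,0,0.006],"roll":0},{"delta_pos":[0,0,0.003],"roll":0}]' >/dev/null; python3 -c "
from h import *
g(39,-79,.045);snap('wrist','w24')"
```

```text
grasp now tray mm [ 35.5 -77.8] z 47.8 F [ 0.7 -0.3 -0. ] w 56.0 t 31.4
tool delta mm [3.4 1.2 2.9] roll -0.02 tilt [ 0.022 -0.014]
```

View pics/w24.png

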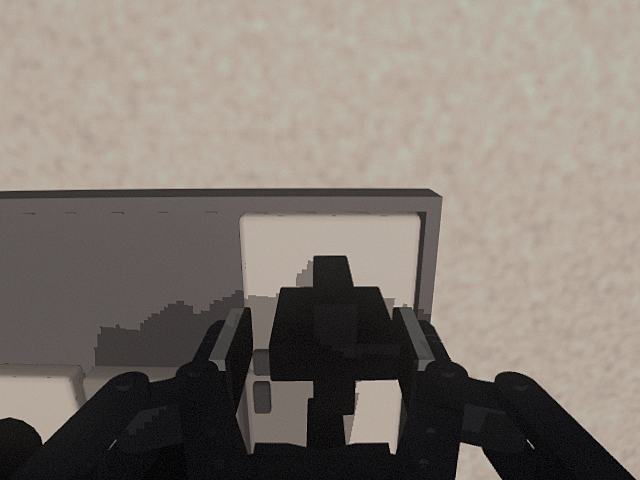

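```bash

python3 -m handwheel '[{"delta_pos":[0.003,0.001,0.001],"roll":0},{"delta_pos":[0.001,0,0],"roll":0},{"delta_pos":[0,0,0],"roll":0}]'  >/dev/null
python3 -m handwheel '[{"delta_pos":[0,0,0],"roll":0},{"delta_pos":[0,0,0],"roll":0},{"delta_pos":[0,0,0],"roll":0},{"delta_pos":[0,0,0],"roll":0}]' 0 30 >/dev/null; python3 -c "
from h import *
g(40,0,.044)"
```

```text
grasp now tray mm [ 41.2 -78.7] z 48.3 F [ 0.8 -0.2 -1.3] w 41.5 t 32.0
tool delta mm [ -1.3 -78.8   2.9] roll 0.01 tilt [ 0.025 -0.014]
```

```bash

python3 -m handwheel '[{"delta_pos":[0,-0.006,0],"roll":0},{"delta_pos":[0,-0.012,0],"roll":0},{"delta_pos":[0,-0.012,0],"roll":0},{"delta_pos":[0,-0.012,0],"roll":0},{"delta_pos":[0,-0.012,0],"roll":0},{"delta_pos":[0,-0.009,0],"roll":0},{"delta_pos":[0,-0.006,0],"roll":0},{"delta_pos":[0,-0.003,0],"roll":0}]' >/dev/null; python3 -c "
from h import *
g(40,0,.044);snap('wrist','w25')"

```

```text
grasp now tray mm [41.   1.9] z 47.3 F [ 0.8 -1.3  0.6] w 41.6 t 32.6
tool delta mm [-1.1  1.8  3.3] roll 0.07 tilt [ 0.026 -0.014]
```

View pics/w25.png

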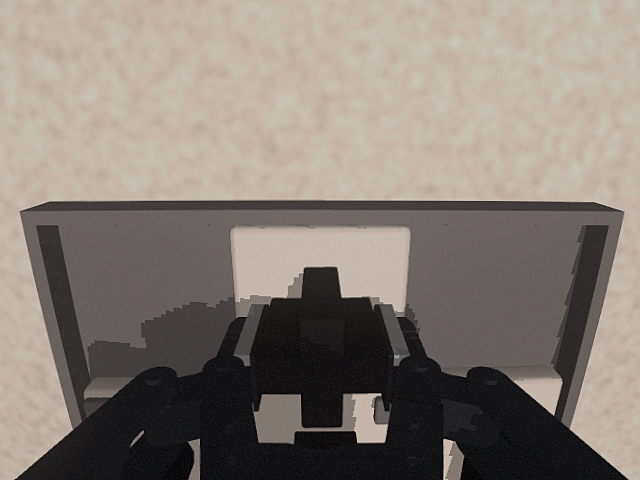

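```bash

python3 -m handwheel '[{"delta_pos":[0,0.002,0],"roll":0},{"delta_pos":[0,0,0],"roll":0},{"delta_pos":[0,0,0],"roll":0},{"delta_pos":[0,0,-0.006],"roll":0},{"delta_pos":[0,0,-0.012],"roll":0},{"delta_pos":[0,0,-0.014],"roll":0},{"delta_pos":[0,0,-0.016],"roll":0},{"delta_pos":[0,0,-0.02],"roll":0},{"delta_pos":[-0.01,0,-0.02],"roll":0},{"delta_pos":[-0.012,0,-0.02],"roll":0},{"delta_pos":[-0.012,0,-0.02],"roll":0},{"delta_pos":[-0.012,0,-0.012],"roll":0}]' 0.056 >/dev/null
python3 -m handwheel '[{"delta_pos":[-0.012,0,-0.016],"roll":0},{"delta_pos":[-0.012,0,-0.012],"roll":0},{"delta_pos":[-0.006,0,-0.006],"roll":0}]' >/dev/null
 python3 -c "
from h import *
g(40,0,.044);s=snap('wrist','w26');snap('top','t26')"

```

```text
grasp now tray mm [-41.5  -1.2] z 236.4 F [-0.5 -0.2 -0.2] w 56.2 t 34.0
tool delta mm [ 75.8  -5.  194.7] roll -0.35 tilt [ 0.031 -0.014]
```

View pics/w26.png

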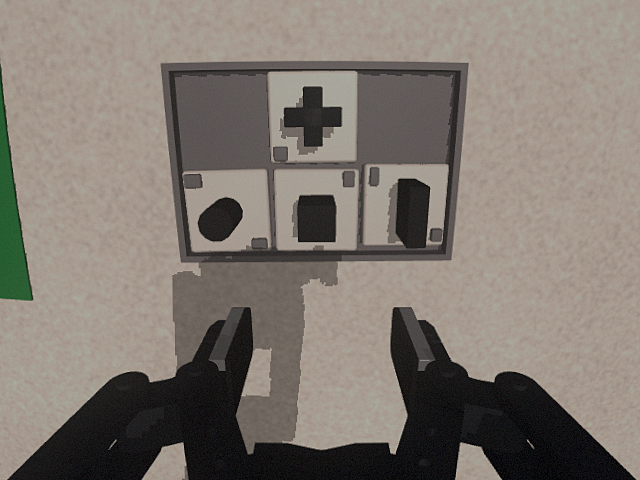

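```bash
python3 - <<'E'
from h import *
s=ld('w26'); im=s['img'][:,:,::-1]
cv2.imwrite('pics/w26c.png',cv2.resize(im[55:270,155:475],None,fx=2.5,fy=2.5,interpolation=cv2.INTER_CUBIC))
P=pix2z(s,[(162,64),(468,64),(451.5,260),(181,262)],.02)
print(np.round(W2T(P)*1000,1))
E
```

```text
[[  86.4  125.6]
 [  85.4 -125.2]
 [ -85.5 -125.5]
 [ -84.7  126.9]]
```

View pics/w26c.png

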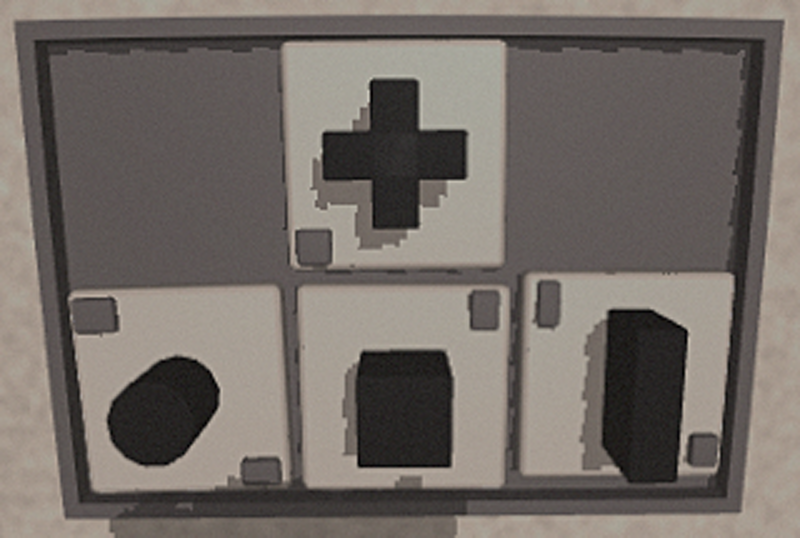

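```bash
python3 - <<'E'
from h import *
s=ld('w26'); f=lambda l: np.array(l)/2.5+[155,55]-.3
for n,l in dict(round=[(68,290),(280,286),(292,486),(92,492)],square=[(296,286),(510,286),(505,488),(302,488)],bar=[(524,273),(735,273),(723,472),(520,475)],cross=[(281,42),(506,42),(505,268),(291,268)]).items(): print(n,end=' ');plate(s,f(l))
im=cv2.imread('pics/t26.png');cv2.imwrite('pics/t26c.png',cv2.resize(im[160:300,250:520],None,fx=2.9,fy=2.9,interpolation=cv2.INTER_CUBIC))
E
```

```text
round plate ctr [-37.4  79.9] yaw [0.9 0.8] sides [np.float64(74.1), np.float64(72.9), np.float64(74.1), np.float64(74.1)]
square plate ctr [-37.6   1. ] yaw [-0.4 -0.5] sides [np.float64(74.3), np.float64(73.8), np.float64(74.7), np.float64(73.6)]
bar plate ctr [-33.2 -78.9] yaw [0.8 0.1] sides [np.float64(74.2), np.float64(72.9), np.float64(75.6), np.float64(73.3)]
cross plate ctr [42.1  2.8] yaw [ 0.6 -0.4] sides [np.float64(73.6), np.float64(73.5), np.float64(73.9), np.float64(73.3)]
```

View pics/t26c.png

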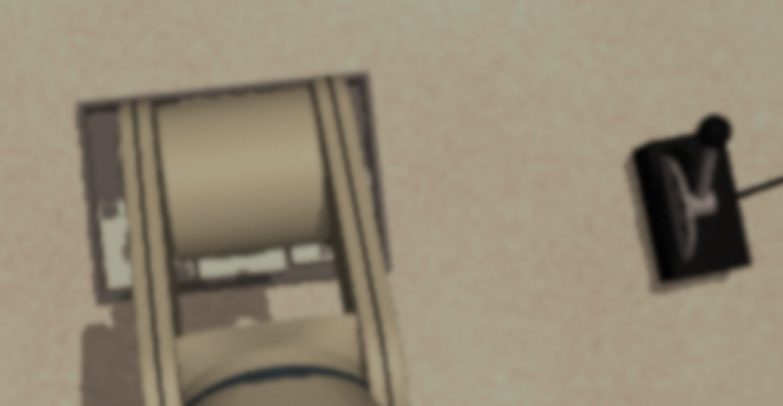

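```bash

python3 -m handwheel '[{"delta_pos":[0,0.008,0.006],"roll":-0.3},{"delta_pos":[0,0.014,0.012],"roll":0},{"delta_pos":[0,0.014,0.018],"roll":0},{"delta_pos":[0,0.014,0.02],"roll":0},{"delta_pos":[0,0.014,0.02],"roll":0},{"delta_pos":[0,0.008,0.02],"roll":0},{"delta_pos":[0,0.002,0.018],"roll":0},{"delta_pos":[0,0,0.012],"roll":0},{"delta_pos":[0,0,0.006],"roll":0}]' 0.046 >/dev/null;  python3 -c "
from h import *
g(-35,-79,.045);s=snap('wrist','w27')"

```

```text
grasp now tray mm [-32.4 -85.7] z 93.7 F [0.2 0.1 0.5] w 46.1 t 34.8
tool delta mm [-4.1 -7.6 48.5] roll 0.12 tilt [ 0.034 -0.013]
```

View pics/w27.png

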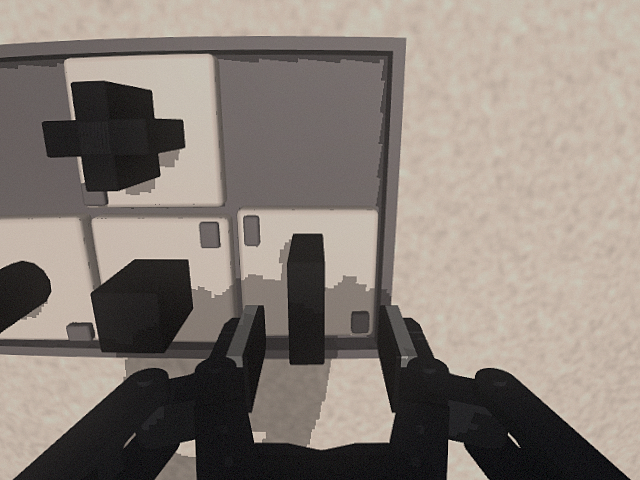

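```bash

python3 -m handwheel '[{"delta_pos":[-0.001,-0.004,0.006],"roll":0},{"delta_pos":[-0.001,-0.003,0.010],"roll":0},{"delta_pos":[0,0,0.012],"roll":0},{"delta_pos":[0,0,0.009],"roll":0},{"delta_pos":[0,0,0.005],"roll":0},{"delta_pos":[0,0,0.001],"roll":0}]' >/dev/null;  python3 -c "
from h import *
g(-35,-79,.045)"

```

```text
grasp now tray mm [-32.6 -78.3] z 46.2 F [ 0.  -0.5 -0.4] w 46.0 t 35.4
tool delta mm [-2.4  0.7  1.1] roll 0.21 tilt [ 0.033 -0.013]
```

```bash

python3 -m handwheel '[{"delta_pos":[0,0,0],"roll":0},{"delta_pos":[0,0,0],"roll":0},{"delta_pos":[0,0,0],"roll":0},{"delta_pos":[0,0,0],"roll":0}]' 0 30 >/dev/null;  python3 -c "
from h import *
g(-40,-79,.045)"
python3 -m handwheel '[{"delta_pos":[-0.003,0,0],"roll":0},{"delta_pos":[-0.003,0,0],"roll":0},{"delta_pos":[0,0,0],"roll":0}]'  >/dev/null;  python3 -c "
from h import *
g(-40,-79,.045)"

```

```text
grasp now tray mm [-32.1 -77.9] z 46.9 F [ 0.   0.5 -1.8] w 15.8 t 35.7
tool delta mm [-8.   1.   1.7] roll 0.25 tilt [ 0.034 -0.013]
grasp now tray mm [-38.3 -78. ] z 47.5 F [-0.1  0.1 -1.8] w 15.6 t 35.9
tool delta mm [-1.8  0.9  2.4] roll 0.25 tilt [ 0.036 -0.013]
```

```bash

python3 -m handwheel '[{"delta_pos":[0,0,0],"roll":0},{"delta_pos":[0,0,0],"roll":0},{"delta_pos":[0,0,-0.006],"roll":0},{"delta_pos":[0,0,-0.012],"roll":0},{"delta_pos":[0,0,-0.018],"roll":0},{"delta_pos":[0,0,-0.02],"roll":0},{"delta_pos":[0,0,-0.02],"roll":0},{"delta_pos":[0,-0.01,-0.02],"roll":0},{"delta_pos":[0,-0.015,-0.02],"roll":0},{"delta_pos":[0,-0.015,-0.02],"roll":0},{"delta_pos":[0,-0.012,-0.018],"roll":0},{"delta_pos":[0,-0.008,-0.01],"roll":0}]' 0.046 >/dev/null;  python3 -c "
from h import *
g(-40,-79,.045);s=snap('wrist','w28');cv2.imwrite('pics/w28.png',s['img'][:,:,::-1])"

```

```text
grasp now tray mm [-45.5 -14.3] z 224.6 F [ 0.5 -0.1  0.5] w 45.9 t 36.9
tool delta mm [ -0.9  61.6 180.8] roll 0.03 tilt [ 0.037 -0.012]
```

View pics/w28.png

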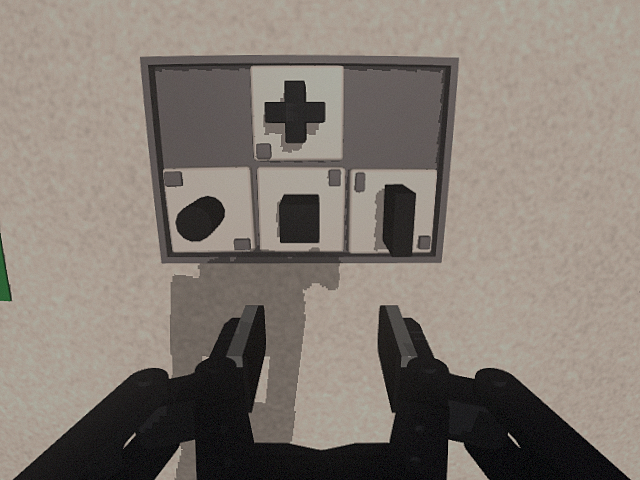

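```bash

python3 -m handwheel '[{"delta_pos":[0,0,-0.004],"roll":-4},{"delta_pos":[0,0,-0.004],"roll":-7},{"delta_pos":[0,0,-0.004],"roll":-7},{"delta_pos":[0,0,-0.004],"roll":-7},{"delta_pos":[0,0,-0.004],"roll":-7},{"delta_pos":[0,0,0],"roll":-7},{"delta_pos":[0,0,0],"roll":-7},{"delta_pos":[0,0,0],"roll":-7},{"delta_pos":[0,0,0],"roll":-7},{"delta_pos":[0,0,0],"roll":-7},{"delta_pos":[0,0,0],"roll":-7},{"delta_pos":[0,0,0],"roll":-7}]' 0.04 >/dev/null;  python3 -c "
from h import *
st();togo([.577,-.3,.28],10)"

```

```text
{'time_s': 37.9833, 'joints': [0.1083, 0.2109, 1.9306, -0.0203, 0.9547, 0.1161], 'tool_pos': [0.4907, 0.0615, 0.3077], 'orientation': [0.7057, 0.7081, 0.0125, 0.0207], 'ft_force': [0.4713, -0.0334, 0.3043], 'width': 0.04}
axes cols x,y,z [[-0.003, 0.999, 0.047], [1.0, 0.004, -0.012], [-0.012, 0.047, -0.999]]
tool delta mm (now) [-361.4   83.5   35.9] world [  86.3 -361.5  -27.7] yang 0.22
roll needed -9.78 delta at aligned frame mm [-371.    22.2   27.7]
```

```bash

python3 -m handwheel '[{"delta_pos":[-0.015,0.003,0],"roll":-5},{"delta_pos":[-0.03,0.003,0],"roll":-5},{"delta_pos":[-0.036,0.002,0],"roll":0},{"delta_pos":[-0.036,0.002,0],"roll":0},{"delta_pos":[-0.036,0.002,0],"roll":0},{"delta_pos":[-0.036,0.002,0],"roll":0},{"delta_pos":[-0.036,0.002,0],"roll":0},{"delta_pos":[-0.036,0.002,0],"roll":0},{"delta_pos":[-0.036,0.001,0],"roll":0},{"delta_pos":[-0.026,0,0],"roll":0},{"delta_pos":[-0.015,0,0],"roll":0},{"delta_pos":[-0.006,0,0],"roll":0}]' 0.04 >/dev/null;  python3 -c "
from h import *
st();togo([.577,-.3,.28],10);s=snap('wrist','w29')"

```

```text
{'time_s': 38.9833, 'joints': [-0.4965, 0.4129, 1.611, 0.0138, 1.07, -0.7029], 'tool_pos': [0.5687, -0.2914, 0.3181], 'orientation': [0.6328, 0.774, 0.0104, 0.0223], 'ft_force': [0.806, 0.0691, 0.2142], 'width': 0.0403}
axes cols x,y,z [[-0.198, 0.979, 0.048], [0.98, 0.199, -0.012], [-0.021, 0.044, -0.999]]
tool delta mm (now) [-9.2  4.7 38.6] world [  8.3  -8.6 -38.1] yang 11.49
roll needed 1.49 delta at aligned frame mm [-9.9  6.6 38.1]
```

View pics/w29.png

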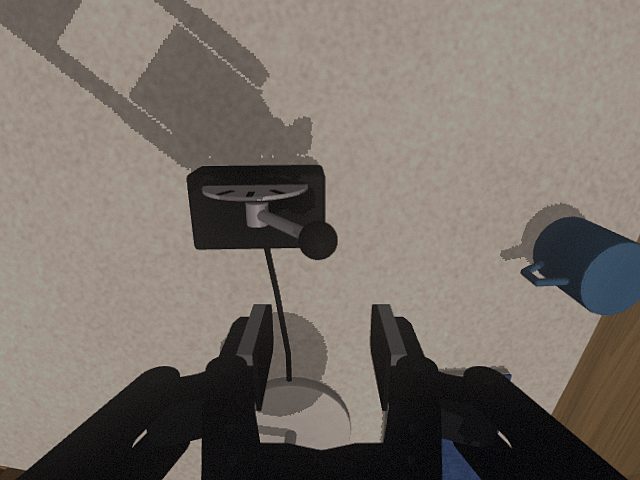

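```bash
cat >> h.py <<'E'
def gl(p,yang=10):
    s=env.state(); M=R.from_quat(s['orientation']).as_matrix(); gp=np.array(s['tool_pos'])+.054*M[:,2]
    a=np.degrees(np.arctan2(M[1,1],M[0,1]))
    print('grasp',np.round(gp*1000,1),'tool delta',np.round(M.T@(np.array(p)-gp)*1000,1),'roll',round(-((yang-a+90)%180-90),2),'F',np.round(s['ft_force'],1),'w',round(s['width']*1000,1),'t',round(s['time_s'],1),'tilt',np.round(M[:2,2],3))
E
python3 -c "
from h import *
print(pix2z(ld('w29'),[[318,240]],.124));gl([.577,-.299,.17])"
python3 -m handwheel '[{"delta_pos":[-0.002,0.002,0.008],"roll":1.4},{"delta_pos":[-0.003,0.002,0.014],"roll":0},{"delta_pos":[-0.003,0,0.018],"roll":0},{"delta_pos":[-0.001,0,0.018],"roll":0},{"delta_pos":[0,0,0.014],"roll":0},{"delta_pos":[0,0,0.006],"roll":0}]' >/dev/null;  python3 -c "
from h import *
gl([.577,-.299,.131])"
```

```text
[[ 0.57694888 -0.2978602   0.124     ]]
grasp [ 571.4 -292.2  264.2] tool delta [-5.8 -0.1 94.5] roll 1.49 F [ 0.4 -1.5  1.2] w 39.9 t 39.0 tilt [ 0.048 -0.012]
grasp [ 581.  -294.   181.2] tool delta [-3.3 -7.1 50. ] roll 0.21 F [-0.5  0.4 -0.5] w 39.7 t 39.5 tilt [ 0.048 -0.01 ]
```

```bash

python3 -m handwheel '[{"delta_pos":[-0.002,-0.004,0.006],"roll":0},{"delta_pos":[-0.001,-0.003,0.012],"roll":0},{"delta_pos":[0,0,0.014],"roll":0},{"delta_pos":[0,0,0.010],"roll":0},{"delta_pos":[0,0,0.004],"roll":0}]' >/dev/null;  python3 -c "
from h import *
gl([.577,-.299,.131]);s=snap('wrist','w30')"
```

```text
grasp [ 575.6 -294.6  129.5] tool delta [-4.6  0.7 -1.4] roll 0.46 F [-0.2  0.4 -0.2] w 40.0 t 40.0 tilt [ 0.045 -0.008]
```

View pics/w30.png

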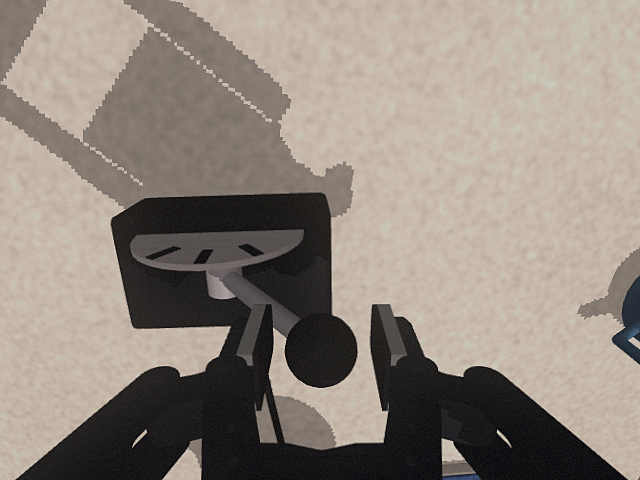

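```bash

python3 -m handwheel '[{"delta_pos":[-0.002,0,0],"roll":0},{"delta_pos":[-0.001,-0.004,-0.002],"roll":0},{"delta_pos":[0,-0.008,-0.005],"roll":0},{"delta_pos":[0,-0.008,-0.004],"roll":0},{"delta_pos":[0,-0.008,-0.003],"roll":0},{"delta_pos":[0,-0.006,-0.002],"roll":0}]' 0.031 >/dev/null;  python3 -c "
from h import *
gl([.5285,-.308,.146])"
```

```text
grasp [ 542.8 -304.3  148.2] tool delta [ -1.  -14.8   1.5] roll 0.51 F [ 1.6  1.3 -0.4] w 31.3 t 40.5 tilt [ 0.052 -0.01 ]
```

```bash

python3 -m handwheel '[{"delta_pos":[0,-0.006,0],"roll":0},{"delta_pos":[0,-0.005,0],"roll":0},{"delta_pos":[0,-0.002,0],"roll":0}]' >/dev/null;  python3 -c "
from h import *
gl([.5285,-.308,.146]);s=snap('side','s31');s2=s['img'][100:230,260:400,::-1];cv2.imwrite('pics/s31c.png',cv2.resize(s2,None,fx=5,fy=5,interpolation=cv2.INTER_CUBIC))"
```

```text
grasp [ 527.9 -308.2  150.1] tool delta [0.2 0.4 4.1] roll 0.44 F [ 1.2 -0.1  1.4] w 31.1 t 40.8 tilt [ 0.055 -0.012]
```

View pics/s31c.png

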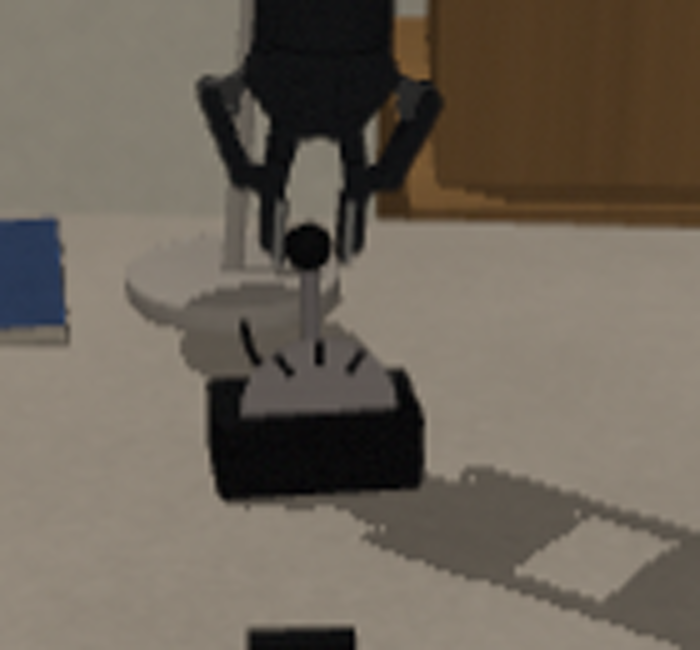

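```bash
python3 -c "
from h import *
s=ld('s31'); p=np.array([.5285,-.3095,.05]); u=np.array([np.cos(np.radians(11)),np.sin(np.radians(11)),0])
print(np.array([308,247])/5+[260,100]-.4)
for a in (.5,.6,.7,.8): print(a,proj(s,p+.09*(np.sin(a-.6)*u+np.array([0,0,np.cos(a-.6)]))))
s0=ld('side0');print(proj(s0,p+.09*(np.sin(-.6)*u+np.array([0,0,np.cos(.6)]))),np.array([357,138])/6+[280,130]-.4)
s4=ld('s4');print(proj(s4,p+.09*(np.sin(.6)*u+np.array([0,0,np.cos(.6)]))),np.array([225,277])/5+[260,100]-.4)
"
```

```text
[321.2 149. ]
0.5 [[324.90843249 149.46568139]]
0.6 [[321.73477044 149.45156697]]
0.7 [[318.55703171 149.74344335]]
0.8 [[315.41052009 150.33843945]]
[[339.51915952 153.969081  ]] [339.1 152.6]
[[303.82054863 155.56462708]] [304.6 155. ]
```

```bash

python3 -m handwheel '[{"delta_pos":[0,0,0],"roll":0},{"delta_pos":[0,0,0],"roll":0},{"delta_pos":[0,0.001,-0.004],"roll":0},{"delta_pos":[0,0,-0.010],"roll":0},{"delta_pos":[0,0,-0.014],"roll":0},{"delta_pos":[0,0,-0.02],"roll":0},{"delta_pos":[0,0,-0.02],"roll":0},{"delta_pos":[0,0,-0.02],"roll":0},{"delta_pos":[0,0,-0.02],"roll":0},{"delta_pos":[-0.01,0,-0.014],"roll":0},{"delta_pos":[-0.012,0,-0.008],"roll":0},{"delta_pos":[-0.006,0,-0.003],"roll":0}]' 0.056 >/dev/null;  python3 -c "
from h import *
gl([.5285,-.308,.146]);s=snap('side','s32');s2=s['img'][100:230,260:400,::-1];cv2.imwrite('pics/s32c.png',cv2.resize(s2,None,fx=5,fy=5,interpolation=cv2.INTER_CUBIC));s=snap('top','t32');s2=s['img'][150:290,250:520,::-1];cv2.imwrite('pics/t32c.png',cv2.resize(s2,None,fx=2.9,fy=2.9,interpolation=cv2.INTER_CUBIC))"
```

```text
grasp [ 524.7 -332.1  291. ] tool delta [ 25.4   2.  144.9] roll 0.64 F [ 0.1 -0.4 -0.2] w 56.0 t 41.8 tilt [ 0.045 -0.008]
```

View pics/s32c.png

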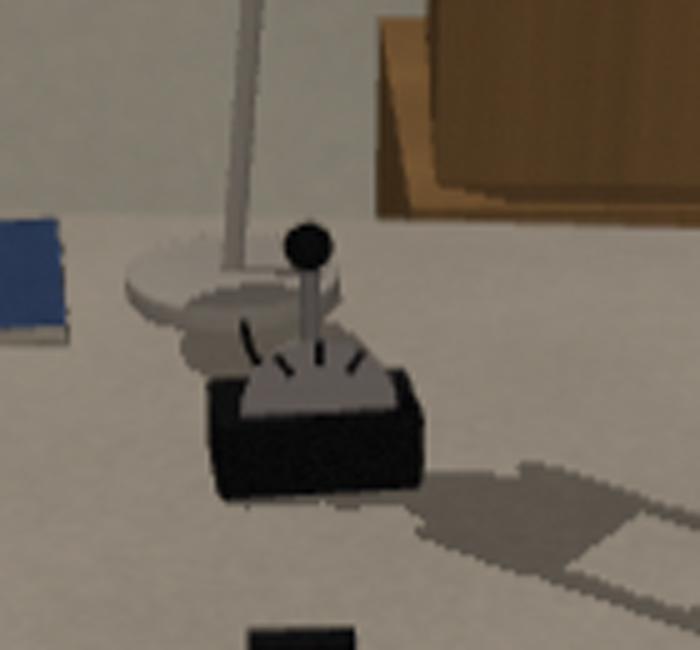

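View pics/t32c.png

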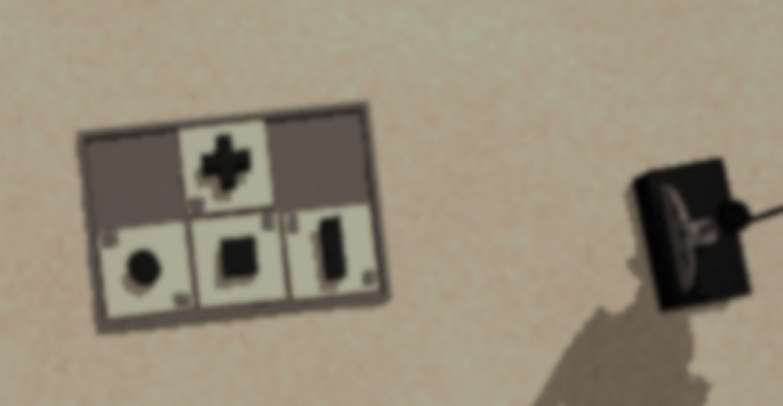

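```bash
python3 - <<'E'
from h import *
s=ld('t32'); f=lambda l: np.array(l)/2.9+[250,150]-.33
for n,l in dict(round=[(98,231),(186,222),(197,310),(108,320)],square=[(192,222),(280,213),(291,298),(202,308)],bar=[(285,214),(371,205),(381,290),(293,300)],cross=[(180,129),(266,120),(275,205),(190,215)]).items(): print(n,end=' ');plate(s,f(l))
im=s['img'][:,:,::-1]; cv2.imwrite('pics/t32f.png',im)
E
```

```text
round plate ctr [-39.1  77.3] yaw [ 0.7 -0.1] sides [np.float64(75.3), np.float64(75.5), np.float64(75.8), np.float64(76.3)]
square plate ctr [-39.  -3.] yaw [ 0.6 -0.1] sides [np.float64(75.3), np.float64(73.0), np.float64(75.9), np.float64(73.7)]
bar plate ctr [-40.7 -80.9] yaw [-0.6 -0. ] sides [np.float64(73.8), np.float64(73.0), np.float64(75.2), np.float64(73.6)]
cross plate ctr [41.5 -0.4] yaw [-0.   0.1] sides [np.float64(74.0), np.float64(73.7), np.float64(72.9), np.float64(74.6)]
```

View pics/t32f.png

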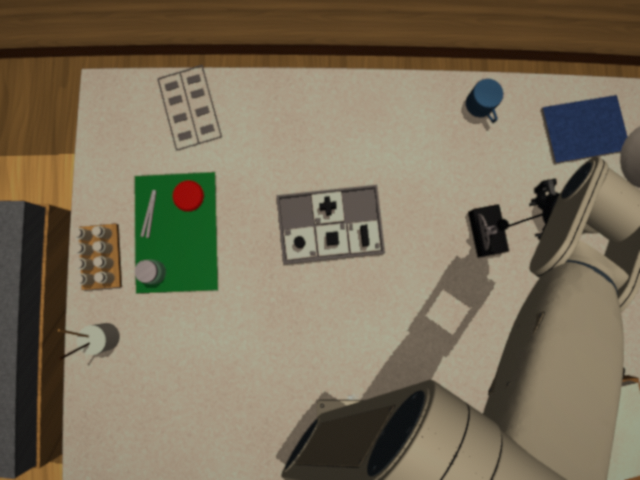

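```bash
python3 -c "
from rig import env
print(env.close_job())"
```

```text
the job is handed in; nothing more can be done
None
```

The job is handed in at about 42 s of the 210 s allowed, and my last checks showed nothing out of tolerance. No verdict was reported.

- **Lever:** I pushed it away until it hit its stop. After the plates were done I brought it back, and it reads about 0.61 rad from the side camera.
- **Plates:** All four were present. Each was slid through the empty places into its own spot. The final top view puts every centre within about 3 mm of its place and under 1° from square.
- **Agreement between views:** An earlier wrist-camera view differed by up to 4 mm in y. It also showed the bar plate about 7 mm off in x, so I regripped that plate and slid it about 6 mm nearer.
- **Lifting:** While I slid the square plate, the gripper rose about 2.5 mm, so that plate may have lifted slightly. The limit is 12 mm.
- **Tool tilt:** The tool drifted in tilt, up to about 4.5°. I reduced it by pressing the gripped bar plate against the far tray wall, at about 20 N.
- **Surroundings:** In the final top picture the jar, tweezers and figure base look where they were at the start. The gripper was clear above the lever, touching nothing. I saw no plate knocked aside and no grip slackening.

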